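# Put the drive-swap kit back in its holders

## Robot

A 6-joint arm with a two-finger parallel gripper is mounted at the origin on the work surface. World frame = base frame: x ahead of the robot, y to its left, z up, the work surface at z = 0. Lengths are in mm, angles in rad, forces in N, time in s.
With the tool pointing down it reaches from about 350 to 875 mm from the base axis. Payload 15.5 kg.
Tool frame: the origin (TCP) lies at the very end of the fingers, on their centre line; the grasp point (between the pads) lies 19 mm behind it (env.grip_point_offset is the distance from the TCP to the grasp point, in mm); z points along the fingers, y is the direction in which the jaws open and shut (so a half turn about z gives the same grasp; the last joint's range is limited). The gripper opens to 85 mm and grips with 20 to 120 N. Pads are 22 mm wide; open, the fingers measure 114 mm over their backs; the gripper's body (76 mm by 85 mm) begins 54 mm behind the grasp point. The pads swing forward as they close: fully open they stand 13 mm farther back than shut.
Start: joints at [-1.232, 0.494, 1.345, -0, 1.302, -0.096], TCP at [263.269, -566.847, 231.277] pointing down, gripper open.
Joint ranges: [-2.91, 2.91], [-0.82, 2.16], [0.22, 2.67], [-1.22, 4.37], [0.12, 2.79], [-3.08, 3.08]. Speed limits (rad/s): [1.89, 1.89, 2.57, 3.01, 3.01, 3.01].

## Interface

Orientations are given as a rotation vector (axis times angle).
In Python, from workcell import monitor, vision, workorder, env gives the robot as it stands.
- The arm moves only by the tool send_rows, never from a script. Its argument "commands" is one flat list of numbers, 7 for each row, row after row: the shift along the tool's x, y, z in units of 0.2 m (1.0 is 0.2 m), then the turn, a rotation vector about the tool's x, y, z in units of 90 degrees (1.0 is 90 degrees), then the opening in per cent of the stroke, from 0 (shut) to 100 (fully open). A call has 1 to 12 rows; each row is the pose to reach, as a shift and turn from the pose measured when the call began, along the tool's axes at that moment; what a row does not reach only later rows make up. A row lasts 1/8 s, in which the tool goes at most 62.5 mm and 10.7 degrees, less where a joint would pass 70% of its speed; a pose out of reach is approached as far as the arm can. A call with a number of a shift or a turn outside -1 to 1 is refused whole. A call with a gripper value outside its range is refused whole. The fingers move at their own pace and stop on an object; "newtons" is the grip in N (left out, the last holds). Time passes only in rows, so rows that repeat a pose let the fingers close. It gives the time, the measured TCP pose, the force and the opening at its end, in the units of the state.
- monitor.sense(): the state, without advancing time (a new reading comes with each control period).
- vision.read_camera(name): name is "scene" or "top" or "wrist"; returns (picture, depth): 480x640x3 uint8, blue, green, red; 480x640 float32, mm along the optical axis (not along the pixel's ray), 0 where there is no reading.
- vision.camera_info(name): a dict with "fx", "fy", "cx", "cy" (pixels), "world_to_cam" (4x4, takes a point from world to camera coordinates). Camera axes: x right, y down, z forward; pixel columns grow to the right and rows downward; lengths in mm; the calibration is good to about 2 mm. A picture is of the moment at which its call begins: read the wrist's pose just before it. camera_info takes no time and is no camera call; for the wrist camera it gives the pose at the moment of the call.
- workorder.hand_in(): hands the job in, once; it reports no verdict.
The state is a dict: "time_s": time; "joints": joint angles; "joint_vel": joint speeds; "joint_efforts": joint torques, N m; "ee_pos": TCP position; "orientation": TCP orientation; "wrist_force": force on the tool from outside, world axes, zero at the start; "torque": the same for the moment, N m; "width": opening from 0.0 (shut) to 1.0 (fully open).
Only numpy, scipy, OpenCV 4.12 (cv2) and the standard library are available. Lean on these libraries where they do the work, as an engineer would, in place of code of your own. Each camera call takes 0.05 s, during which the arm holds its last target. There are 200 camera calls.

## Task

The drive-swap kit is left lying about: put it away, each thing in the holder made for it. Lay each graphite portable drive flat and straight in the blue caddy of its own size, the tweezers along the slim aluminium tray, and stand the white screw dispenser upright on the round rubber pad, all fully inside their rims. Set the drives down, never drop them, do not tip the dispenser over, and leave the ceramic bowl and the screw jar where they stand.

Things in the scene. Friction and masses are not known exactly. Their poses are not given: they have to be found in the camera images.
- drive_large_mid (a point): Centre of the larger graphite (dark grey) portable drive, a flat block 110 x 60 x 13 mm with rounded edges; x along its 110 mm length, y across its 60 mm width, z up. It lies flat on the shelf (centre 6.5 mm up), about 140 g. Pick across the 60 mm width. It must lie along its caddy, either way round.
- drive_small_mid (a point): Centre of the smaller graphite (dark grey) portable drive, a flat block 78 x 44 x 11 mm with rounded edges; x along its 78 mm length, y across its 44 mm width, z up. It lies flat on the shelf (centre 5.5 mm up), about 70 g. Pick across the 44 mm width. It must lie along its caddy, either way round.
- tweezers_mid (a point): Centre of the stainless steel tweezers, 118 mm long, lying on the edges of their two arms, 9 mm high (centre 4.5 mm up), 14 mm wide over the arms from 33 mm behind to 23 mm ahead of the centre; x along the length towards the points, z up. Rigid, about 28 g. They lie along their tray, either way round.
- dispenser_mid (a point): Centre of the white plastic push dispenser of screws, half-way up its 76 mm height: an upright cylinder 52 mm in diameter up to 58 mm, with a push button 38 mm in diameter on top; a small outlet 18 mm wide (9 to 19 mm above its foot) sticks out 10 mm on its +x side. z up, about 120 g. It stands on the shelf (centre 38 mm up).
- caddy_large: Translucent blue tray, fixed, for the larger drive. Origin: centre of the drive's bed, at shelf level; x along the length, z up. Floor 3 mm thick; bed 126 x 76 mm between 3 mm thick lips, tops 10 mm above the shelf, across the +x end and at the corners of the long sides (their middle 74 mm is open for fingers). At the -x end a darker bezel 12 mm thick, 20 mm high, 88 mm wide.
- caddy_small: Translucent blue tray, fixed, for the smaller drive. Origin: centre of the drive's bed, at shelf level; x along the length, z up. Floor 3 mm thick; bed 94 x 60 mm between 3 mm thick lips, tops 10 mm above the shelf, across the +x end and at the corners of the long sides (their middle 56 mm is open for fingers). At the -x end a darker bezel 12 mm thick, 20 mm high, 72 mm wide.
- tool_tray: Slim aluminium tool tray, fixed, for the tweezers. Origin: its centre, at shelf level; x along the length, z up. Floor 3 mm thick; inside 136 x 32 mm. Lips 3 mm thick, tops 9 mm above the shelf, across both ends and at the four corners of the long sides; the middle 74 mm of both long sides is open for the fingers.
- round_pad: Round black rubber pad, fixed to the shelf, on which the dispenser stands. Origin at its centre, on the shelf; z up. 84 mm in diameter, floor 3 mm thick, with a rim 4 mm thick whose top is 7 mm above the shelf (76 mm across inside).
- bowl: Bystander: white ceramic bowl with a hex key in it, 86 mm across and 36 mm high (the key leans to about 45 mm). Origin under its centre, on the shelf; z up. It stands in the row of holders; leave it.
- screw_jar: Bystander: small clear jar of screws with a black lid, 32 mm in diameter, 30 mm high. Origin under its centre, on the shelf; z up. It stands between the things; leave it.
Mind the look-alikes: they are no part of the job. Leave any brown or red look-alike of the part that bears drive_large_mid alone. What is shaped like the tool_tray but purple is not meant.

How it is judged:
By the outcome, as a careful person would: the job done as asked, in the order asked, and still so for the second after the job is handed in, with the robot touching nothing.
It also fails if it takes over 120 s, if anything falls off the work surface, if the arm or the gripper's body presses on something with over 40 N, if the wrist force passes 120 N, or if a joint passes its speed limit or range.

## Working session

There is one attempt and no reset: what is moved stays moved. The work goes in short steps, Python scripts to look and compute and a tool call to move; the robot and the scene stay as the last step left them, time stands still between calls to the robot, and variables do not carry over. Pictures are saved under pics/ and viewed, about 12 in all and at most 16, crops included, and the job is handed in when it is done.

Besides the shell and the picture viewer there is one more tool, called after "Call:" as a command line: name --argument value ..., lists and objects as JSON in quotes. send_rows: Moves the arm, as the interface text tells. Shifts and turns lie within -1 to 1; 1 stands for 0.2 m of shift or 90 degrees of turn. Its arguments: {"type":"object","properties":{"commands":{"type":"array"},"newtons":{"type":"number"}},"required":["commands"]}

```bash
mkdir -p pics; ls; python3 - <<'E'
from workcell import monitor, vision, workorder, env
import cv2
print(monitor.sense())
for n in ["scene","top"]:
    im,d=vision.read_camera(n); cv2.imwrite(f"pics/{n}0.png",im)
    import numpy as np
    np.savez(f"pics/{n}0.npz",im=im,d=d)
    print(n,vision.camera_info(n))
E
```

```text
pics
{'time_s': 0.0, 'joints': array([-1.23149804e+00,  4.94180818e-01,  1.34617695e+00,  9.15935967e-06,
        1.30250490e+00, -9.54520946e-02]), 'joint_vel': array([-0.00018925, -0.00064445, -0.00061641,  0.00024517, -0.00070797,
       -0.00105446]), 'joint_efforts': array([-3.19332023e-03, -8.82189274e+01, -3.83879828e+01, -1.58830285e-04,
        1.01906253e-02,  1.33949989e-04]), 'ee_pos': array([ 263.14360498, -566.47833248,  230.68620825]), 'orientation': array([-3.06643008e+00, -6.77263072e-01,  2.28766811e-04]), 'wrist_force': array([ 0.21463168,  0.11897297, -0.10076065]), 'torque': array([ 0.01834106, -0.04851216,  0.02894339]), 'width': 0.9962969626532564}
scene {'fx': 583.1803080481565, 'fy': 583.1803080481565, 'cx': 319.03555465830544, 'cy': 248.51027618211833, 'world_to_cam': array([[-7.45668403e-01,  6.66190683e-01,  1.29848325e-02,
         3.19174597e+02],
       [ 3.89783023e-01,  4.51924385e-01, -8.02392389e-01,
        -1.22040903e+02],
       [-5.40414496e-01, -5.93257384e-01, -5.96655553e-01,
         1.51652968e+03],
       [ 0.00000000e+00,  0.00000000e+00,  0.00000000e+00,
         1.00000000e+00]])}
top {'fx': 517.8688904245123, 'fy': 517.8688904245123, 'cx': 319.4370791365212, 'cy': 235.5840451697547, 'world_to_cam': array([[-5.68092716e-03, -9.99854518e-01, -1.60831978e-02,
         5.81583484e+00],
       [-9.92148008e-01,  7.64518550e-03, -1.24835417e-01,
         4.33430106e+02],
       [ 1.24940215e-01,  1.52477317e-02, -9.92047100e-01,
         1.26086080e+03],
       [ 0.00000000e+00,  0.00000000e+00,  0.00000000e+00,
         1.00000000e+00]])}
```

View pics/top0.png

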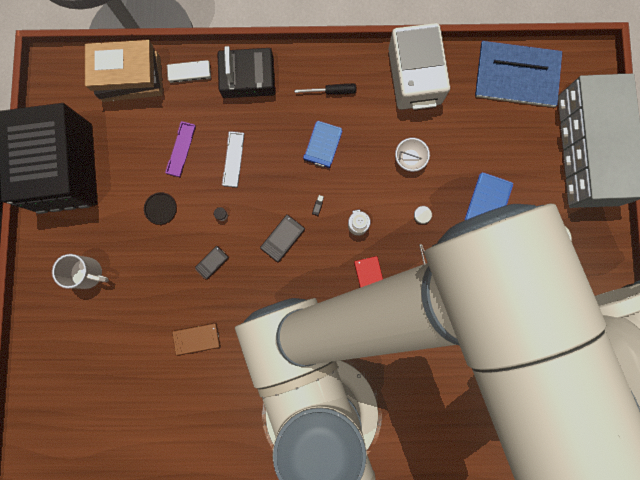

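View pics/scene0.png

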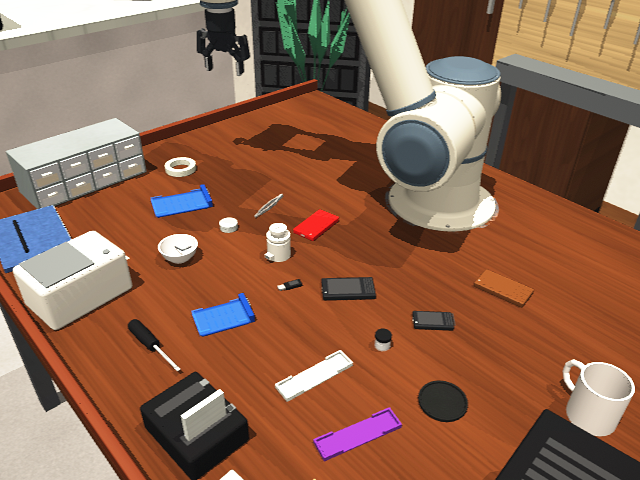

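Candidates, with top-view pixels:
- **Large drive:** dark grey (283,237). The red (368,272) and brown (196,340) blocks are look-alikes.
- **Small drive:** dark grey (212,262). The phone-like patches on the drives are just decoration.
- **Tray:** white/aluminium (233,158); the purple one at (180,150) is not it.
- **Caddies:** small (322,143), large (490,198). The blue folder at (520,72) is no caddy.
- **Dispenser:** (359,222), not the white puck (423,214) or the tape.
- **Tweezers:** (422,250), partly behind the arm; clear in the scene view at (268,206).
- **Pad:** (160,208).
- **Bystanders:** bowl (412,154) and jar (221,214).

```bash
cat > h.py <<'E'
import numpy as np, cv2
from scipy.spatial.transform import Rotation as R
from workcell import monitor, vision, env
def ray(info,uv,z):
    uv=np.atleast_2d(np.asarray(uv,float)); M=info["world_to_cam"]; Rm=M[:3,:3]; c=-Rm.T@M[:3,3]
    d=np.c_[(uv[:,0]-info["cx"])/info["fx"],(uv[:,1]-info["cy"])/info["fy"],np.ones(len(uv))]@Rm
    z=np.asarray(z,float)
    return c+d*((z-c[2])/d[:,2])[:,None]
def blob(mask,seed,r=60):
    """contour of the mask's component nearest to seed"""
    n,l,s,c=cv2.connectedComponentsWithStats(mask.astype(np.uint8))
    k=[i for i in range(1,n) if s[i,4]>25]
    i=min(k,key=lambda i:np.min(np.hypot(*(np.argwhere(l==i)[:,::-1]-seed).T)))
    m=(l==i).astype(np.uint8)
    return max(cv2.findContours(m,cv2.RETR_EXTERNAL,cv2.CHAIN_APPROX_NONE)[0],key=len)[:,0],s[i,4]
def rect(info,cnt,z):
    p=ray(info,cnt,z)[:,:2].astype(np.float32)
    (c,(w,h),_)=r=cv2.minAreaRect(p); b=cv2.boxPoints(r); e=max([b[1]-b[0],b[2]-b[1]],key=np.linalg.norm)
    return np.round(c,1),np.round(sorted((w,h))[::-1],1),round(float(np.degrees(np.arctan2(e[1],e[0]))%180),1)
E
python3 - <<'E'
from h import *
print([a for a in dir(env) if a[0]!='_'],env.grip_point_offset)
for n in ["top","scene"]:
    f=np.load(f"pics/{n}0.npz"); im=f["im"]; info=vision.camera_info(n)
    hsv=cv2.cvtColor(im,cv2.COLOR_BGR2HSV); H,S,V=[hsv[...,i].astype(int) for i in range(3)]
    grey=(S<60)&(V<125); blue=(H>100)&(H<125)&(S>120)&(V>70); white=(S<50)&(V>150); dark=(V<50)&(S<110)
    T={"drvL":(grey,(283,237),(345,288),13),"drvS":(grey,(212,262),(432,320),11),"cadS":(blue,(322,143),(222,316),6),"cadL":(blue,(490,195),(180,202),6),
       "tray":(white,(233,158),(314,374),6),"pad":(dark,(160,208),(442,400),7),"jar":(dark,(221,214),(383,336),30),"bowl":(white,(412,154),(178,250),36),"disp":(white,(359,222),(278,245),58),"twz":((S<90)&(V>110),(424,250),(268,206),5)}
    for k,(m,a,b,z) in T.items():
        c,ar=blob(m,a if n=="top" else b); print(n,k,ar,rect(info,c,z),ray(info,c.mean(0),z)[0,:2].round(1))
im=cv2.imread("pics/top0.png"); a=cv2.resize(im[100:320,140:540],None,fx=2,fy=2,interpolation=cv2.INTER_CUBIC); cv2.imwrite("pics/c1.png",a)
E
```

```text
['IKError', 'grip_point_offset'] 18.700000000000003
top drvL 949 (array([430.4,  97.3]), array([108.2,  58.3]), 141.3) [430.2  97. ]
top drvS 506 (array([370.2, 275.2]), array([77.3, 41.6]), 135.4) [370.8 274.1]
top cadS 144 (array([644.3,   4.1]), array([71.2, 43.2]), 67.7) [639.8  12.8]
top cadL 1237 (array([ 521.8, -426.9]), array([129.8,  87.4]), 159.7) [ 533.9 -423. ]
top tray 789 (array([638.9, 226.4]), array([143.3,  40.2]), 173.8) [638.3 226.4]
top pad 53 (array([536.4, 396.4]), array([65.8, 18.4]), 61.1) [537.6 395.4]
top jar 53 (array([531.7, 389.1]), array([64.6, 18. ]), 61.1) [532.9 388.1]
top bowl 815 (array([ 637.3, -231. ]), array([85.3, 82.7]), 89.4) [ 637.7 -231.5]
top disp 364 (array([464.7, -94. ]), array([54.2, 48.6]), 179.3) [464.9 -93.5]
top twz 41 (array([ 388. , -256.8]), array([51.6,  8.4]), 9.6) [ 387.9 -255.2]
scene drvL 1072 (array([436.6,  98.8]), array([108.2,  69. ]), 141.3) [436.4  98.8]
scene drvS 659 (array([375.3, 276.4]), array([78.4, 50. ]), 135.7) [375.5 275.3]
scene cadS 1547 (array([672.9, -14.1]), array([112.9,  91.7]), 161.7) [673.7  -8.2]
scene cadL 1151 (array([ 513.2, -435.8]), array([145.6, 115.2]), 160.7) [ 514.9 -428. ]
scene tray 1443 (array([638.8, 222.9]), array([145.4,  43.3]), 173.8) [642.1 223.4]
scene pad 1323 (array([513.7, 410. ]), array([82.9, 82.4]), 79.3) [514.5 411.8]
scene jar 179 (array([495.7, 252.2]), array([33.6, 28.7]), 48.9) [495.5 253.1]
scene bowl 784 (array([ 643.2, -233.8]), array([95.9, 86. ]), 22.3) [ 642.1 -230. ]
scene disp 749 (array([481.3, -77.4]), array([140.5,  52.7]), 49.2) [484.5 -73.2]
scene twz 105 (array([ 355.2, -273.8]), array([122.7,  20.5]), 23.1) [ 357.6 -274. ]
```

View pics/c1.png

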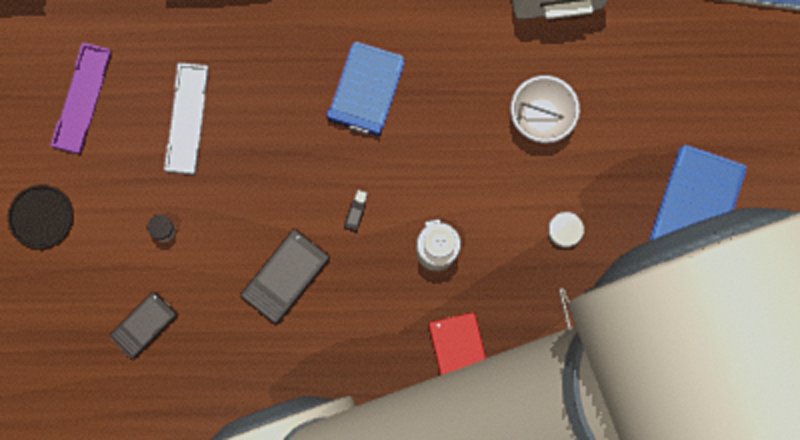

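The crop confirms the choices: both graphite drives (285,277 and 143,325 in the crop), with the red and brown blocks set apart, the white tray, and the caddy bezels at their near ends. The dispenser outlet points to +x. Now the move planner.

```bash
cat >> h.py <<'E'
def plan(*way):
    """way: (x,y,z,yaw of tool x in deg); prints shift/turn rows, split where over the unit range"""
    s=monitor.sense(); p=s["ee_pos"]; r=R.from_rotvec(s["orientation"])
    print("now",p.round(1),"F",s["wrist_force"].round(1),"w",round(s["width"],3),"t",round(s["time_s"],2),"j",s["joints"].round(2))
    for x,y,z,yaw in way:
        q=np.array([x,y,z],float); c,sn=np.cos(np.radians(yaw)),np.sin(np.radians(yaw))
        rt=R.from_matrix(np.array([[c,sn,0],[sn,-c,0],[0,0,-1]]))
        rv=(rt*r.inv()).as_rotvec()
        n=1
        while True:
            out=[];P,Q=p,r
            for i in range(1,n+1):
                p2=p+(q-p)*i/n; r2=R.from_rotvec(rv*i/n)*r
                out.append(np.r_[Q.inv().apply(p2-P)/200,(Q.inv()*r2).as_rotvec()/(np.pi/2)]); P,Q=p2,r2
            if np.abs(out).max()<=1: break
            n+=1
        for o in out: print(np.round(o,3).tolist(),"rows",int(max(np.linalg.norm(o[:3])*200/62.5,np.linalg.norm(o[3:])*90/10.7))+1)
        print("  j6~",round((np.degrees(np.arctan2(y,x))-yaw+90+180)%360-180))
        p,r=q,rt
E
python3 -c "
from h import *
plan((430,97,200,141.3))"
```

```text
now [ 263.2 -566.5  230.8] F [ 0.9 -0.8 -0.5] w 1.0 t 0.1 j [-1.23  0.49  1.35 -0.    1.3  -0.1 ]
[0.539, -0.664, 0.039, -0.0, -0.0, -0.323] rows 3
[0.794, -0.319, 0.039, -0.0, -0.0, -0.323] rows 3
[0.848, 0.108, 0.039, -0.0, -0.0, -0.323] rows 3
[0.689, 0.507, 0.039, -0.0, -0.0, -0.323] rows 3
  j6~ -39
```

Call:
send_rows --commands '[0.54,-0.664,0.04,0,0,-0.323,100,0.54,-0.664,0.04,0,0,-0.323,100,0.54,-0.664,0.04,0,0,-0.323,100,0.54,-0.664,0.04,0,0,-0.323,100]'

```text
time_s: 0.6
ee_pos: [305.4, -397.4, 222.8]
orientation: [-2.794, -1.431, -0.001]
wrist_force: [0.5, -0.5, 0.2]
width: 1.002
```

Call:
send_rows --commands '[0.794,-0.32,0.04,0,0,-0.323,100,0.794,-0.32,0.04,0,0,-0.323,100,0.794,-0.32,0.04,0,0,-0.323,100,0.794,-0.32,0.04,0,0,-0.323,100]'

```text
time_s: 1.1
ee_pos: [346.5, -228.9, 215.1]
orientation: [-2.34, -2.09, -0.002]
wrist_force: [-0.1, -1.1, 0.7]
width: 0.999
```

Call:
send_rows --commands '[0.848,0.108,0.04,0,0,-0.323,100,0.848,0.108,0.04,0,0,-0.323,100,0.848,0.108,0.04,0,0,-0.323,100,0.848,0.108,0.04,0,0,-0.323,100]'

```text
time_s: 1.6
ee_pos: [387.9, -61.2, 207.6]
orientation: [-1.736, -2.614, -0.004]
wrist_force: [0.5, -0.5, -0.2]
width: 0.997
```

Call:
send_rows --commands '[0.69,0.507,0.04,0,0,-0.323,100,0.69,0.507,0.04,0,0,-0.323,100,0.69,0.507,0.04,0,0,-0.323,100,0.69,0.507,0.04,0,0,-0.323,100,0.69,0.507,0.04,0,0,-0.323,100]'

```text
time_s: 2.22
ee_pos: [428.3, 104.1, 200.0]
orientation: [-1.029, -2.966, -0.004]
wrist_force: [0.4, -0.4, 0.0]
width: 0.997
```

```bash
python3 - <<'E'
from h import *
plan((430,97,200,141.3))
info=vision.camera_info("wrist"); im,d=vision.read_camera("wrist"); cv2.imwrite("pics/w1.png",im); np.savez("pics/w1.npz",im=im,d=d)
print(info["world_to_cam"].round(3).tolist(),info["fx"])
it=vision.camera_info("top"); im,d=vision.read_camera("top"); cv2.imwrite("pics/t1.png",im)
E
```

```text
now [428.3 104.1 200. ] F [ 0.4 -0.4  0. ] w 0.997 t 2.23 j [ 0.1   0.28  1.82  0.    1.05 -0.8 ]
[-0.029, -0.023, -0.0, 0.001, -0.002, 0.005] rows 1
  j6~ -39
[[0.62, 0.785, 0.002, -346.136], [0.755, -0.597, 0.272, -288.232], [0.215, -0.167, -0.962, 273.848], [0.0, 0.0, 0.0, 1.0]] 342.62966699879206
```

View pics/w1.png

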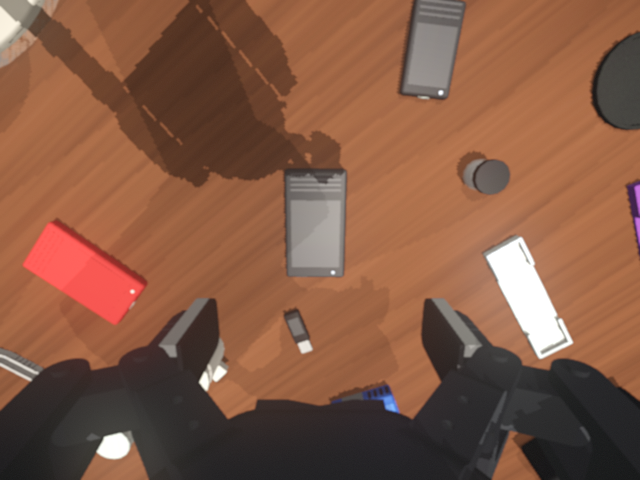

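View pics/t1.png

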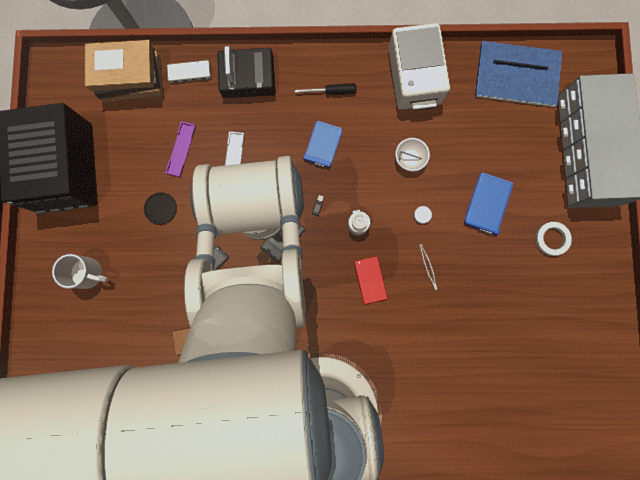

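Wrist view shows the large drive at (316,222), small drive (433,48), jar (487,176). The top view now shows both caddies (322,144; 489,204) and the tweezers (428,267) unobstructed.

```bash
python3 - <<'E'
from h import *
def seg(im):
    hsv=cv2.cvtColor(im,cv2.COLOR_BGR2HSV); return [hsv[...,i].astype(int) for i in range(3)]
im=cv2.imread("pics/t1.png"); i=vision.camera_info("top"); H,S,V=seg(im)
blue=(H>100)&(H<130)&(S>90)&(V>50); white=(S<50)&(V>150); dark=(V<60); bright=(S<110)&(V>110)
for k,m,a,z in [("cadS",blue,(322,143),8),("cadL",blue,(489,204),8),("bowl",white,(412,154),36),("pad",dark,(160,208),7),("disp",white,(359,222),60),("twz",bright,(428,265),6)]:
    c,ar=blob(m,a); print(k,ar,rect(i,c,z),cv2.minAreaRect(c))
im=cv2.imread("pics/w1.png"); i=vision.camera_info("wrist"); H,S,V=seg(im)
grey=(S<60)&(V<150)&(V>15); white=(S<60)&(V>190)
for k,m,a,z in [("drvL",grey,(316,222),13),("drvS",grey,(433,50),11),("tray",white,(530,300),7)]:
    c,ar=blob(m,a); print(k,ar,rect(i,c,z),cv2.minAreaRect(c))
E
```

```text
cadS 1126 (array([675. ,  -6.8]), array([108.1,  73.4]), 160.6) ((322.45001220703125, 143.64999389648438), (28.460494995117188, 40.793373107910156), 18.434946060180664)
cadL 1910 (array([ 515.9, -426.6]), array([141.2,  91.8]), 159.7) ((489.10003662109375, 203.20001220703125), (36.99864196777344, 54.707401275634766), 18.43494987487793)
bowl 827 (array([ 637.3, -231. ]), array([85.3, 82.7]), 89.4) ((412.0, 154.0), (32.0, 34.0), 90.0)
pad 719 (array([509.1, 411.7]), array([80.8, 79.6]), 1.7) ((159.5, 208.5), (31.0, 31.0), 90.0)
disp 326 (array([465.6, -93.9]), array([51.7, 48.6]), 179.3) ((359.0, 220.5), (21.0, 20.0), 90.0)
twz 180 (array([ 356.9, -268. ]), array([119.4,  17.9]), 19.4) ((428.06964111328125, 266.2809143066406), (48.10319137573242, 7.107784748077393), 68.96248626708984)
drvL 3082 (array([429.7,  95.2]), array([107.1,  57.9]), 141.3) ((315.0, 223.0), (106.0, 60.0), 90.0)
drvS 4210 (array([370.6, 271.7]), array([77.9, 42.3]), 135.6) ((432.4757995605469, 47.776126861572266), (49.68801498413086, 101.78538513183594), 9.090277671813965)
tray 4500 (array([639.2, 223.3]), array([145.8,  42. ]), 173.9) ((528.760986328125, 298.4059753417969), (119.0533218383789, 41.95903396606445), 64.17900848388672)
```

Call:
send_rows --commands '[-0.034,-0.026,0,0,0,0.005,85,-0.034,-0.026,0,0,0,0.005,85,-0.034,-0.026,0.25,0,0,0.005,85,-0.034,-0.026,0.5,0,0,0.005,85,-0.034,-0.026,0.75,0,0,0.005,85,-0.034,-0.026,0.85,0,0,0.005,85,-0.034,-0.026,0.85,0,0,0.005,85,-0.034,-0.026,0.85,0,0,0.005,85]'

```text
time_s: 3.32
ee_pos: [430.4, 96.0, 30.9]
orientation: [-1.042, -2.962, -0.005]
wrist_force: [0.5, -0.2, 1.0]
width: 0.847
```

```bash
python3 - <<'E'
from h import *
plan((430,96,2,141.3))
im,d=vision.read_camera("wrist"); cv2.imwrite("pics/w2.png",im)
E
```

```text
now [430.4  96.   30.9] F [ 0.5 -0.2  1. ] w 0.847 t 3.33 j [ 0.08  0.59  1.99  0.01  0.57 -0.82]
[0.001, -0.002, 0.144, 0.002, -0.002, -0.001] rows 1
  j6~ -39
```

View pics/w2.png

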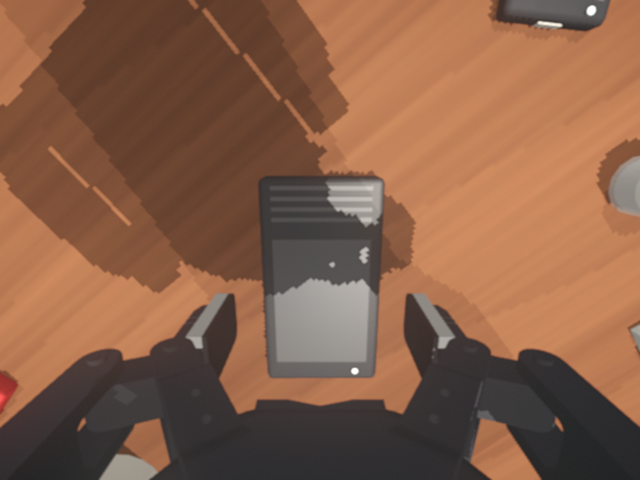

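The drive is centred between the jaws (column 320). Lowering.

Call:
send_rows --commands '[0,0,0.09,0,0,0,80,0,0,0.13,0,0,0,80,0,0,0.14,0,0,0,80,0,0,0.14,0,0,0,80,0,0,0.14,0,0,0,80]'

```text
time_s: 4.0
ee_pos: [430.8, 96.2, 3.5]
orientation: [-1.043, -2.963, -0.006]
wrist_force: [-0.0, -0.0, -0.1]
width: 0.804
```

Call:
send_rows --commands '[0,0,0.01,0,0,0,80,0,0,0.02,0,0,0,80,0,0,0.02,0,0,0,80,0,0,0.02,0,0,0,80]'

```text
time_s: 4.5
ee_pos: [430.7, 96.2, -0.6]
orientation: [-1.043, -2.963, -0.006]
wrist_force: [0.3, -0.3, -0.2]
width: 0.801
```

Call:
send_rows --commands '[0,0,0.01,0,0,0,80,0,0,0.01,0,0,0,80,0,0,0.01,0,0,0,50,0,0,0.01,0,0,0,50,0,0,0.01,0,0,0,50,0,0,0.01,0,0,0,50,0,0,0.01,0,0,0,50]' --newtons 40

```text
time_s: 5.38
ee_pos: [430.7, 96.2, -2.4]
orientation: [-1.043, -2.963, -0.006]
wrist_force: [-1.1, -0.4, 5.0]
width: 0.692
```

Call:
send_rows --commands '[0,0,-0.1,0,0,0,50,0,0,-0.3,0,0,0,50,0,0,-0.6,0,0,0,50,0,0,-0.8,0,0,0,50,0,0,-0.8,0,0,0,50,0,0,-0.8,0,0,0,50]'

```text
time_s: 6.12
ee_pos: [430.1, 95.6, 157.0]
orientation: [-1.042, -2.962, -0.005]
wrist_force: [-0.0, -0.3, -2.2]
width: 0.689
```

```bash
python3 - <<'E'
from h import *
plan((520,-428,150,160))
E
```

```text
now [430.1  95.6 157. ] F [-0.  -0.3 -2.2] w 0.689 t 6.12 j [ 0.08  0.34  1.88  0.    0.92 -0.82]
[-0.663, -0.587, 0.009, 0.001, -0.0, -0.07] rows 3
[-0.595, -0.655, 0.01, 0.001, -0.0, -0.07] rows 3
[-0.52, -0.716, 0.011, 0.001, -0.0, -0.07] rows 3
  j6~ -109
```

Call:
send_rows --commands '[-0.22,-0.2,0,0,0,-0.02,50,-0.44,-0.39,0,0,0,-0.05,50,-0.663,-0.587,0,0,0,-0.07,50,-0.663,-0.587,0,0,0,-0.07,50]'

```text
time_s: 6.62
ee_pos: [460.1, -82.5, 154.8]
orientation: [-0.884, -3.012, -0.005]
wrist_force: [-0.4, 1.6, -1.3]
width: 0.688
```

Call:
send_rows --commands '[-0.2,-0.22,0,0,0,-0.02,50,-0.4,-0.44,0,0,0,-0.05,50,-0.595,-0.655,0,0,0,-0.07,50,-0.595,-0.655,0,0,0,-0.07,50]'

```text
time_s: 7.12
ee_pos: [489.5, -259.7, 152.3]
orientation: [-0.721, -3.054, -0.005]
wrist_force: [-0.8, 1.1, -1.7]
width: 0.691
```

Call:
send_rows --commands '[-0.2,-0.25,0,0,0,-0.02,50,-0.4,-0.5,0,0,0,-0.05,50,-0.52,-0.716,0.01,0,0,-0.07,50,-0.52,-0.716,0.01,0,0,-0.07,50,-0.52,-0.716,0.01,0,0,-0.07,50]'

```text
time_s: 7.75
ee_pos: [518.2, -432.5, 147.9]
orientation: [-0.551, -3.087, -0.009]
wrist_force: [-0.2, 0.2, -1.5]
width: 0.687
```

```bash
python3 - <<'E'
from h import *
plan((520,-428,150,160))
i=vision.camera_info("wrist"); im,d=vision.read_camera("wrist"); cv2.imwrite("pics/w3.png",im)
j=vision.camera_info("scene"); im2,_=vision.read_camera("scene"); cv2.imwrite("pics/s3.png",im2)
hsv=cv2.cvtColor(im,cv2.COLOR_BGR2HSV); H,S,V=[hsv[...,k].astype(int) for k in range(3)]
m=(H>100)&(H<130)&(S>90)&(V>40)
c,a=blob(m,(320,150)); print(a,rect(i,c,8),cv2.minAreaRect(c),ray(i,cv2.boxPoints(cv2.minAreaRect(c)),10).round(1).tolist())
E
```

```text
now [ 518.2 -432.5  147.9] F [-0.2  0.2 -1.5] w 0.687 t 7.75 j [-0.78  0.65  1.3   0.    1.21 -2.  ]
[-0.001, 0.025, -0.011, 0.003, -0.004, -0.003] rows 1
  j6~ -109
5998 (array([ 469.4, -411.4]), array([91.5, 45. ]), 69.7) ((324.5, 166.5), (57.0, 115.0), 90.0) [[432.6, -446.0, 10.0], [463.9, -361.4, 10.0], [506.6, -374.8, 10.0], [473.9, -463.2, 10.0]]
```

View pics/w3.png

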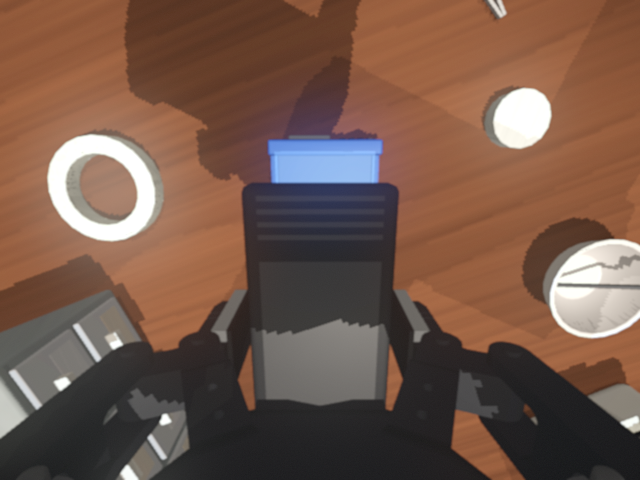

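The wrist view shows the drive held straight and the caddy bezel at (268..382, 140..152), parallel to it. I'll cross-check the bed centre from the bezel.

```bash
python3 - <<'E'
from h import *
i=vision.camera_info("wrist")
p=ray(i,[(268,140),(382,140),(270,153),(381,153)],20)[:,:2]; print(p.round(1).tolist(),np.linalg.norm(p[1]-p[0]))
u=np.array([np.cos(np.radians(-20)),np.sin(np.radians(-20))])
print("angle of bezel",np.degrees(np.arctan2(*(p[0]-p[1])[::-1])),"bed from outer edge",(p[:2].mean(0)+75*u).round(1),"inner",(p[2:].mean(0)+63*u).round(1))
plan((520,-428,150,160))
E
```

```text
[[435.4, -444.7], [465.3, -363.5], [444.7, -447.0], [474.2, -367.0]] 86.61383366238096
angle of bezel -110.20952774828007 bed from outer edge [ 520.8 -429.7] inner [ 518.6 -428.6]
now [ 518.5 -432.4  148.8] F [ 0.5  0.3 -1.6] w 0.69 t 7.85 j [-0.78  0.65  1.3   0.    1.21 -2.  ]
[0.001, 0.023, -0.006, 0.002, -0.004, -0.002] rows 1
  j6~ -109
```

Call:
send_rows --commands '[0,0.02,0.2,0,0,0,50,0,0.02,0.4,0,0,0,50,0,0.02,0.6,0,0,0,50,0,0.02,0.66,0,0,0,50,0,0.02,0.66,0,0,0,50,0,0.02,0.66,0,0,0,50]'

```text
time_s: 8.6
ee_pos: [520.2, -428.3, 18.5]
orientation: [-0.55, -3.09, -0.005]
wrist_force: [-0.2, 1.1, -1.0]
width: 0.688
```

```bash
python3 - <<'E'
from h import *
plan((520,-428.6,1.5,160))
im,d=vision.read_camera("wrist"); cv2.imwrite("pics/w4.png",im)
E
```

```text
now [ 520.2 -428.3   18.5] F [-0.2  1.1 -1. ] w 0.688 t 8.6 j [-0.78  0.8   1.39  0.    0.96 -2.  ]
[0.0, -0.002, 0.085, 0.002, -0.002, -0.002] rows 1
  j6~ -109
```

View pics/w4.png

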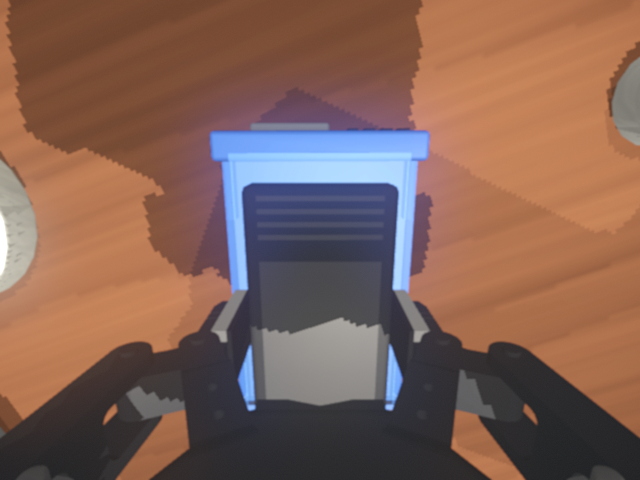

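The drive (col 320) is centred between the lips (cols 230–410). Lowering it gently.

Call:
send_rows --commands '[0,0,0.03,0,0,0,50,0,0,0.06,0,0,0,50,0,0,0.08,0,0,0,50,0,0,0.085,0,0,0,50,0,0,0.085,0,0,0,50]'

```text
time_s: 9.28
ee_pos: [520.1, -428.4, 1.4]
orientation: [-0.55, -3.09, -0.005]
wrist_force: [-0.9, 0.2, -1.9]
width: 0.688
```

Call:
send_rows --commands '[0,0,0.006,0,0,0,50,0,0,0.006,0,0,0,50,0,0,0.006,0,0,0,50]'

```text
time_s: 9.65
ee_pos: [520.2, -428.5, 0.7]
orientation: [-0.55, -3.09, -0.005]
wrist_force: [-1.1, 1.7, 4.9]
width: 0.69
```

Call:
send_rows --commands '[0,0,0,0,0,0,80,0,0,0,0,0,0,80,0,0,0,0,0,0,85,0,0,-0.1,0,0,0,85,0,0,-0.4,0,0,0,85,0,0,-0.7,0,0,0,85,0,0,-0.8,0,0,0,85,0,0,-0.8,0,0,0,85]'

```text
time_s: 10.65
ee_pos: [521.3, -429.8, 164.0]
orientation: [0.551, 3.092, 0.001]
wrist_force: [0.5, -0.4, 0.2]
width: 0.851
```

```bash
python3 - <<'E'
from h import *
i=vision.camera_info("wrist"); im,d=vision.read_camera("wrist"); cv2.imwrite("pics/w5.png",im)
plan((370.5,273,160,135.5))
E
```

```text
now [ 520.7 -429.2  162.1] F [-0.8  0.4 -0.9] w 0.851 t 10.7 j [-0.78  0.63  1.29  0.    1.23 -2.  ]
[0.479, 0.759, 0.005, 0.0, -0.0, 0.068] rows 3
[0.557, 0.704, 0.004, 0.0, -0.0, 0.068] rows 3
[0.628, 0.641, 0.004, 0.0, -0.0, 0.068] rows 3
[0.693, 0.571, 0.003, 0.0, -0.0, 0.068] rows 3
  j6~ -9
```

View pics/w5.png

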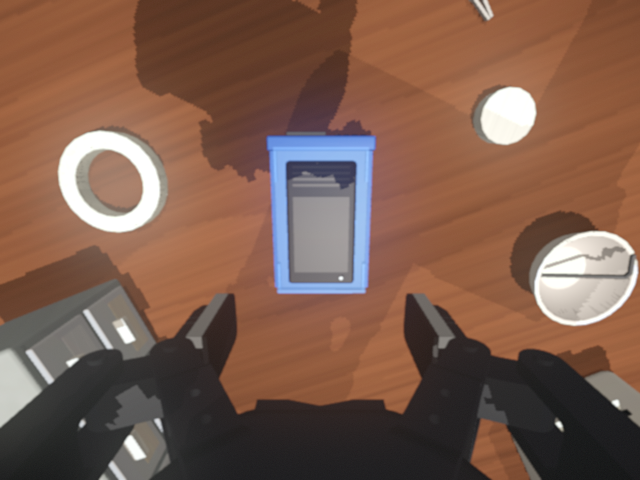

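The large drive lies flat and straight in its caddy (320,222). Next, the small drive.

Call:
send_rows --commands '[0.24,0.38,0,0,0,0.03,85,0.479,0.759,0.005,0,0,0.068,85,0.479,0.759,0.005,0,0,0.068,85,0.479,0.759,0.005,0,0,0.068,85]'

```text
time_s: 11.2
ee_pos: [481.4, -249.9, 160.8]
orientation: [-0.71, -3.056, -0.006]
wrist_force: [0.1, -1.3, -0.1]
width: 0.849
```

Call:
send_rows --commands '[0.28,0.35,0,0,0,0.03,85,0.557,0.704,0.005,0,0,0.068,85,0.557,0.704,0.005,0,0,0.068,85,0.557,0.704,0.005,0,0,0.068,85]'

```text
time_s: 11.7
ee_pos: [442.0, -71.6, 160.3]
orientation: [-0.866, -3.012, -0.006]
wrist_force: [0.4, -0.5, 0.9]
width: 0.848
```

Call:
send_rows --commands '[0.31,0.32,0,0,0,0.03,85,0.628,0.641,0.005,0,0,0.068,85,0.628,0.641,0.005,0,0,0.068,85,0.628,0.641,0.005,0,0,0.068,85]'

```text
time_s: 12.2
ee_pos: [403.2, 106.1, 160.1]
orientation: [-1.019, -2.963, -0.005]
wrist_force: [0.5, -1.7, 0.4]
width: 0.849
```

Call:
send_rows --commands '[0.35,0.29,0,0,0,0.03,70,0.693,0.571,0.005,0,0,0.068,70,0.693,0.571,0.005,0,0,0.068,70,0.693,0.571,0.005,0,0,0.068,70,0.693,0.571,0.005,0,0,0.068,70]'

```text
time_s: 12.82
ee_pos: [365.1, 280.5, 160.1]
orientation: [-1.176, -2.904, -0.003]
wrist_force: [0.0, -1.2, -0.3]
width: 0.702
```

```bash
python3 - <<'E'
from h import *
i=vision.camera_info("wrist"); im,d=vision.read_camera("wrist"); cv2.imwrite("pics/w6.png",im)
hsv=cv2.cvtColor(im,cv2.COLOR_BGR2HSV); H,S,V=[hsv[...,k].astype(int) for k in range(3)]
m=(S<60)&(V<150)&(V>15)
c,a=blob(m,(318,225)); r=rect(i,c,11); print(a,r,cv2.minAreaRect(c))
plan((371,273.5,40,135.5))
E
```

```text
1454 (array([369.1, 274.7]), array([77.1, 42. ]), 135.9) ((320.0, 234.5), (85.0, 48.0), 90.0)
now [365.  280.1 160.1] F [-0.2 -0.9 -0.3] w 0.702 t 12.88 j [ 0.52  0.36  1.83  0.01  0.96 -0.29]
[-0.049, -0.002, 0.6, -0.001, -0.006, 0.004] rows 2
  j6~ -9
```

Call:
send_rows --commands '[-0.04,-0.003,0.1,0,0,0.003,70,-0.04,-0.003,0.3,0,0,0.003,70,-0.04,-0.003,0.55,0,0,0.003,70,-0.04,-0.003,0.7,0,0,0.003,70,-0.04,-0.003,0.76,0,0,0.003,70,-0.04,-0.003,0.78,0,0,0.003,70,-0.04,-0.003,0.78,0,0,0.003,70]'

```text
time_s: 13.75
ee_pos: [369.9, 274.8, 4.8]
orientation: [-1.185, -2.901, -0.004]
wrist_force: [-0.3, -0.1, -0.9]
width: 0.697
```

```bash
python3 - <<'E'
from h import *
i=vision.camera_info("wrist"); im,d=vision.read_camera("wrist"); cv2.imwrite("pics/w7.png",im)
plan((370.2,274,1,135.7))
E
```

```text
now [369.9 274.9   4.9] F [0.3 0.1 0.9] w 0.697 t 13.8 j [ 0.5   0.65  1.95  0.02  0.54 -0.3 ]
[-0.004, -0.002, 0.02, -0.0, -0.005, -0.002] rows 1
  j6~ -9
```

View pics/w7.png

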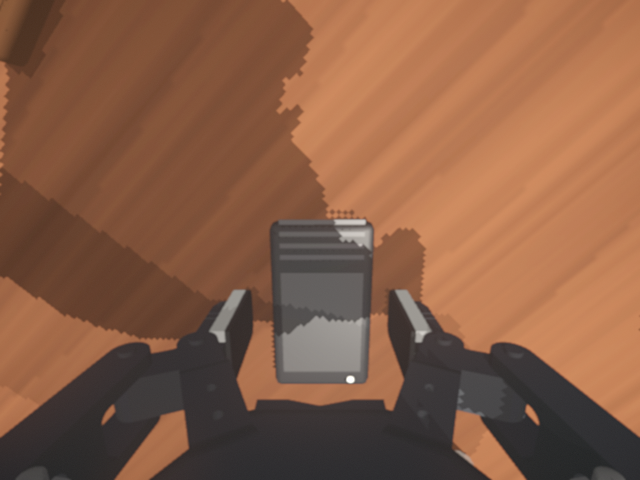

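The small drive (322,300) sits between the jaws. Lower to about 1 mm and grip.

Call:
send_rows --commands '[-0.004,-0.002,0.02,0,0,0,70,-0.004,-0.002,0.02,0,0,0,60,-0.004,-0.002,0.02,0,0,0,30,-0.004,-0.002,0.02,0,0,0,30,-0.004,-0.002,0.02,0,0,0,30,-0.004,-0.002,0.02,0,0,0,30,-0.004,-0.002,0.02,0,0,0,30]' --newtons 40

```text
time_s: 14.68
ee_pos: [370.3, 274.2, 1.4]
orientation: [-1.185, -2.902, -0.006]
wrist_force: [-0.6, -1.7, 9.3]
width: 0.5
```

Call:
send_rows --commands '[0,0,-0.1,0,0,0,30,0,0,-0.3,0,0,0,30,0,0,-0.6,0,0,0,30,0,0,-0.8,0,0,0,30,0,0,-0.8,0,0,0,30,0,0,-0.8,0,0,0,30]'

```text
time_s: 15.42
ee_pos: [370.7, 273.0, 160.9]
orientation: [-1.185, -2.901, -0.005]
wrist_force: [-0.5, -0.4, 0.0]
width: 0.5
```

```bash
python3 - <<'E'
from h import *
plan((679,-8.5,150,160.5))
E
```

```text
now [370.7 273.  160.9] F [-0.5 -0.4  0. ] w 0.5 t 15.43 j [ 0.5   0.36  1.82  0.01  0.96 -0.3 ]
[-0.696, 0.025, 0.013, 0.0, -0.002, -0.092] rows 3
[-0.692, -0.076, 0.014, 0.0, -0.002, -0.092] rows 3
[-0.673, -0.175, 0.016, 0.0, -0.002, -0.092] rows 3
  j6~ -71
```

Call:
send_rows --commands '[-0.35,0.01,0,0,0,-0.04,30,-0.696,0.025,0.013,0,0,-0.092,30,-0.696,0.025,0.013,0,0,-0.092,30,-0.696,0.025,0.013,0,0,-0.092,30]'

```text
time_s: 15.92
ee_pos: [473.2, 178.6, 155.8]
orientation: [-0.975, -2.976, -0.004]
wrist_force: [-0.8, 1.1, -0.9]
width: 0.499
```

Call:
send_rows --commands '[-0.35,-0.04,0,0,0,-0.04,30,-0.692,-0.076,0.014,0,0,-0.092,30,-0.692,-0.076,0.014,0,0,-0.092,30,-0.692,-0.076,0.014,0,0,-0.092,30]'

```text
time_s: 16.42
ee_pos: [574.8, 85.1, 150.8]
orientation: [-0.759, -3.037, -0.004]
wrist_force: [0.3, 0.8, -1.4]
width: 0.503
```

Call:
send_rows --commands '[-0.35,-0.09,0,0,0,-0.04,30,-0.673,-0.175,0.016,0,0,-0.092,30,-0.673,-0.175,0.016,0,0,-0.092,30,-0.673,-0.175,0.016,0,0,-0.092,30,-0.673,-0.175,0.016,0,0,-0.092,30]'

```text
time_s: 17.05
ee_pos: [675.6, -7.1, 146.1]
orientation: [-0.535, -3.083, -0.006]
wrist_force: [-0.9, 0.0, -1.1]
width: 0.5
```

```bash
python3 - <<'E'
from h import *
i=vision.camera_info("wrist"); im,d=vision.read_camera("wrist"); cv2.imwrite("pics/w8.png",im)
hsv=cv2.cvtColor(im,cv2.COLOR_BGR2HSV); H,S,V=[hsv[...,k].astype(int) for k in range(3)]
m=(H>100)&(H<130)&(S>90)&(V>40)
c,a=blob(m,(320,150)); print(a,cv2.minAreaRect(c))
plan((679,-8.5,150,160.5))
E
```

```text
4831 ((317.5, 192.5), (55.0, 93.0), 90.0)
now [675.9  -7.3 146.2] F [ 0.8  0.1 -2.1] w 0.499 t 17.1 j [-0.1   0.65  1.29  0.    1.21 -1.33]
[-0.017, -0.001, -0.019, 0.001, -0.008, -0.002] rows 1
  j6~ -71
```

View pics/w8.png

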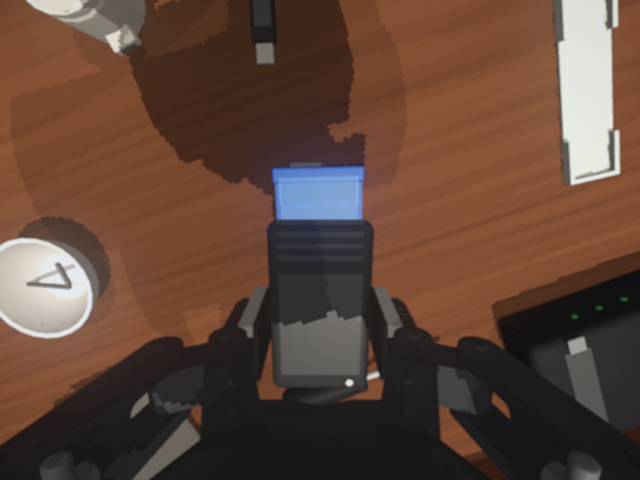

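The bezel of the small caddy shows at (272..364, 167..180); the held drive is straight.

```bash
python3 - <<'E'
from h import *
i=vision.camera_info("wrist")
p=ray(i,[(272,167.5),(364,167.5),(274,180),(363,180)],20)[:,:2]; print(p.round(1).tolist(),np.linalg.norm(p[1]-p[0]))
a=np.degrees(np.arctan2(*(p[0]-p[1])[::-1]))+90; u=np.array([np.cos(np.radians(a)),np.sin(np.radians(a))])
b=p[:2].mean(0)+59*u
print(a,"bed outer",b.round(1),"inner",(p[2:].mean(0)+47*u).round(1))
plan((678.7,-8,20,160),)
E
```

```text
[[611.9, -24.8], [635.8, 41.8], [621.2, -26.9], [644.6, 38.2]] 70.79692584161991
-19.72029890635463 bed outer [679.4 -11.4] inner [677.1 -10.2]
now [675.9  -7.3 146.2] F [ 0.8  0.1 -2.1] w 0.499 t 17.1 j [-0.1   0.65  1.29  0.    1.21 -1.33]
[-0.023, 0.0, 0.631, 0.001, -0.008, 0.003] rows 3
  j6~ -71
```

Call:
send_rows --commands '[-0.016,-0.006,0.2,0,-0.004,0.003,30,-0.016,-0.006,0.4,0,-0.008,0.003,30,-0.016,-0.006,0.58,0,-0.008,0.003,30,-0.016,-0.006,0.62,0,-0.008,0.003,30,-0.016,-0.006,0.62,0,-0.008,0.003,30,-0.016,-0.006,0.62,0,-0.008,0.003,30]'

```text
time_s: 17.85
ee_pos: [678.0, -8.6, 24.0]
orientation: [0.544, 3.091, 0.003]
wrist_force: [-0.0, 0.5, -0.7]
width: 0.499
```

```bash
python3 - <<'E'
from h import *
i=vision.camera_info("wrist"); im,d=vision.read_camera("wrist"); cv2.imwrite("pics/w9.png",im)
hsv=cv2.cvtColor(im,cv2.COLOR_BGR2HSV); H,S,V=[hsv[...,k].astype(int) for k in range(3)]
m=(H>100)&(H<130)&(S>90)&(V>40)
for r in range(140,330,10):
    x=np.where(m[r])[0]; 
    g=np.where((S[r]<60)&(V[r]<150))[0]; g=g[(g>200)&(g<440)]
    print(r,(x.min(),x.max()) if len(x) else None, (g.min(),g.max()) if len(g) else None)
plan((678.5,-9.5,5,160.3),)
E
```

```text
140 None None
150 None None
160 None None
170 (np.int64(325), np.int64(394)) (np.int64(266), np.int64(267))
180 (np.int64(233), np.int64(401)) None
190 (np.int64(234), np.int64(400)) None
200 (np.int64(235), np.int64(393)) (np.int64(409), np.int64(411))
210 (np.int64(243), np.int64(393)) (np.int64(407), np.int64(414))
220 (np.int64(244), np.int64(393)) (np.int64(406), np.int64(413))
230 (np.int64(245), np.int64(392)) (np.int64(402), np.int64(414))
240 (np.int64(246), np.int64(392)) (np.int64(399), np.int64(412))
250 (np.int64(247), np.int64(392)) (np.int64(395), np.int64(408))
260 (np.int64(248), np.int64(391)) (np.int64(394), np.int64(404))
270 (np.int64(249), np.int64(390)) None
280 (np.int64(251), np.int64(388)) (np.int64(280), np.int64(360))
290 (np.int64(252), np.int64(389)) (np.int64(256), np.int64(384))
300 None (np.int64(241), np.int64(399))
310 None (np.int64(233), np.int64(406))
320 None (np.int64(228), np.int64(412))
now [678.   -8.7  23.9] F [-0.1  0.  -0.6] w 0.498 t 17.9 j [-0.1   0.79  1.38  0.    0.96 -1.33]
[-0.004, -0.003, 0.094, 0.001, 0.001, -0.003] rows 1
  j6~ -71
```

Caddy lips are centred at col 318–320, and so is the drive (280–360 gives 320). Lowering.

Call:
send_rows --commands '[-0.004,-0.004,0.04,0,0,0,30,-0.004,-0.004,0.07,0,0,0,30,-0.004,-0.004,0.09,0,0,0,30,-0.004,-0.004,0.093,0,0,0,30,-0.004,-0.004,0.093,0,0,0,30]'

```text
time_s: 18.52
ee_pos: [678.5, -9.7, 5.2]
orientation: [0.544, 3.092, 0.003]
wrist_force: [0.4, 0.5, -0.8]
width: 0.496
```

Call:
send_rows --commands '[0,0,0.005,0,0,0,30,0,0,0.007,0,0,0,30,0,0,0.007,0,0,0,30]'

```text
time_s: 18.9
ee_pos: [678.8, -9.7, 4.5]
orientation: [0.544, 3.091, 0.003]
wrist_force: [-1.8, -0.5, 6.5]
width: 0.496
```

Call:
send_rows --commands '[0,0,0,0,0,0,60,0,0,0,0,0,0,65,0,0,-0.01,0,0,0,65,0,0,-0.1,0,0,0,65,0,0,-0.4,0,0,0,65,0,0,-0.7,0,0,0,65,0,0,-0.8,0,0,0,65,0,0,-0.8,0,0,0,65]'

```text
time_s: 19.9
ee_pos: [679.2, -10.0, 167.7]
orientation: [0.543, 3.086, 0.003]
wrist_force: [0.5, -0.4, -1.6]
width: 0.652
```

```bash
python3 - <<'E'
from h import *
im,d=vision.read_camera("wrist"); cv2.imwrite("pics/w10.png",im)
i=vision.camera_info("wrist")
hsv=cv2.cvtColor(im,cv2.COLOR_BGR2HSV); H,S,V=[hsv[...,k].astype(int) for k in range(3)]
m=np.zeros_like(S,bool); m[150:300,280:360]=1
m&=(S<70)&(V<150)
c,a=blob(m,(320,235)); print(a,rect(i,c,14),cv2.minAreaRect(c))
plan((357,-270,150,199.4),)
E
```

```text
3526 (array([675. , -10.1]), array([75.5, 41.1]), 160.0) ((319.5, 221.0), (84.0, 47.0), 90.0)
now [678.4  -9.9 165.8] F [-0.1 -0.  -0.3] w 0.652 t 19.95 j [-0.1   0.63  1.28  0.    1.23 -1.33]
[0.533, -0.886, 0.035, 0.0, 0.002, -0.219] rows 4
[0.8, -0.654, 0.037, 0.0, 0.002, -0.219] rows 4
  j6~ -147
```

The small drive measures 75x41 mm at 160°, centred in its caddy. On to the tweezers.

Call:
send_rows --commands '[0.27,-0.44,0,0,0,-0.11,65,0.533,-0.886,0.035,0,0,-0.219,65,0.533,-0.886,0.035,0,0,-0.219,65,0.533,-0.886,0.035,0,0,-0.219,65,0.533,-0.886,0.035,0,0,-0.219,65]'

```text
time_s: 20.58
ee_pos: [516.9, -140.6, 157.4]
orientation: [0.01, 3.137, 0.002]
wrist_force: [0.3, 0.2, 0.4]
width: 0.648
```

Call:
send_rows --commands '[0.4,-0.33,0,0,0,-0.11,65,0.8,-0.654,0.037,0,0,-0.219,50,0.8,-0.654,0.037,0,0,-0.219,50,0.8,-0.654,0.037,0,0,-0.219,50,0.8,-0.654,0.037,0,0,-0.219,50,0.8,-0.654,0.037,0,0,-0.219,50]'

```text
time_s: 21.32
ee_pos: [357.3, -270.1, 149.0]
orientation: [-0.528, 3.092, 0.001]
wrist_force: [0.3, 0.7, 0.1]
width: 0.501
```

```bash
python3 - <<'E'
from h import *
i=vision.camera_info("wrist"); im,d=vision.read_camera("wrist"); cv2.imwrite("pics/w11.png",im)
hsv=cv2.cvtColor(im,cv2.COLOR_BGR2HSV); H,S,V=[hsv[...,k].astype(int) for k in range(3)]
m=(S<85)&(V>60); m[290:]=0
c,a=blob(m,(320,230)); print(a,rect(i,c,7),cv2.minAreaRect(c))
plan((357,-270,150,199.4),)
E
```

```text
1374 (array([ 354.1, -270.4]), array([116.4,  16.6]), 17.2) ((322.33258056640625, 222.515869140625), (19.73953628540039, 133.42025756835938), 2.726310968399048)
now [ 357.3 -270.   149.1] F [ 0.2 -0.5  0.2] w 0.497 t 21.38 j [-0.78  0.36  1.87  0.01  0.9  -2.7 ]
[0.002, 0.0, -0.005, -0.0, 0.003, 0.0] rows 1
  j6~ -147
```

View pics/w11.png

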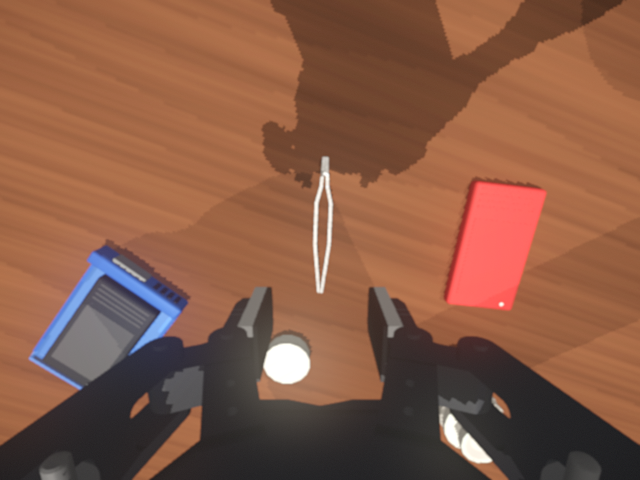

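The tweezers run from (325,157) at the back to (320,292) at the points, with the large drive safe in its caddy and the red look-alike untouched at (497,245).

Call:
send_rows --commands '[0.009,0.003,0.2,0,0,0.023,40,0.009,0.003,0.4,0,0,0.023,35,0.009,0.003,0.6,0,0,0.023,35,0.009,0.003,0.67,0,0,0.023,35,0.009,0.003,0.68,0,0,0.023,35,0.009,0.003,0.68,0,0,0.023,35,0.009,0.003,0.68,0,0,0.023,35]'

```text
time_s: 22.25
ee_pos: [356.7, -270.0, 13.7]
orientation: [-0.474, 3.1, -0.001]
wrist_force: [-0.4, -0.4, 0.1]
width: 0.352
```

```bash
python3 - <<'E'
from h import *
i=vision.camera_info("wrist"); im,d=vision.read_camera("wrist"); cv2.imwrite("pics/w12.png",im)
plan((355.5,-270,8,197.3),)
E
```

```text
now [ 356.5 -270.    13.7] F [-1.  -0.6 -0.4] w 0.352 t 22.3 j [-0.79  0.63  1.99  0.01  0.53 -2.67]
[0.005, 0.002, 0.029, -0.001, 0.003, 0.001] rows 1
  j6~ -145
```

View pics/w12.png

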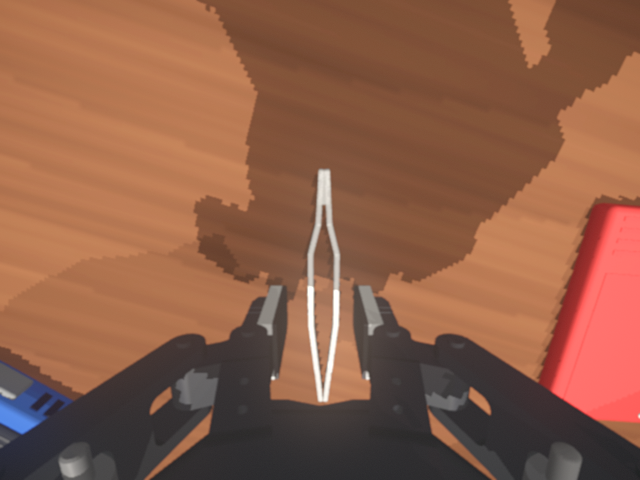

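Tweezers are centred between the jaws (col 323 against 320). Feeling down.

Call:
send_rows --commands '[0.005,0.003,0.02,0,0,0,35,0.005,0.003,0.035,0,0,0,35,0.005,0.003,0.035,0,0,0,35,0.005,0.003,0.035,0,0,0,35]'

```text
time_s: 22.8
ee_pos: [355.4, -269.7, 6.7]
orientation: [-0.473, 3.1, -0.0]
wrist_force: [0.7, -0.1, 0.3]
width: 0.352
```

Call:
send_rows --commands '[0,0,0.008,0,0,0,30,0,0,0.008,0,0,0,30,0,0,0.008,0,0,0,25]'

```text
time_s: 23.18
ee_pos: [355.4, -269.7, 5.1]
orientation: [-0.473, 3.1, -0.0]
wrist_force: [0.3, 0.5, -0.1]
width: 0.25
```

Call:
send_rows --commands '[0,0,0.006,0,0,0,25,0,0,0.006,0,0,0,22,0,0,0.006,0,0,0,5,0,0,0.006,0,0,0,5,0,0,0.006,0,0,0,5,0,0,0.006,0,0,0,5]' --newtons 30

```text
time_s: 23.92
ee_pos: [355.4, -269.7, 3.9]
orientation: [-0.473, 3.1, -0.0]
wrist_force: [-1.5, 0.1, 5.2]
width: 0.147
```

Call:
send_rows --commands '[0,0,-0.1,0,0,0,5,0,0,-0.3,0,0,0,5,0,0,-0.6,0,0,0,5,0,0,-0.75,0,0,0,5,0,0,-0.75,0,0,0,5,0,0,-0.75,0,0,0,5]'

```text
time_s: 24.68
ee_pos: [354.3, -269.5, 153.3]
orientation: [-0.473, 3.101, 0.001]
wrist_force: [-0.0, -0.2, 0.2]
width: 0.151
```

```bash
python3 - <<'E'
from h import *
plan((639,224.5,150,173.9))
E
```

```text
now [ 354.3 -269.5  153.3] F [-0.  -0.2  0.2] w 0.151 t 24.68 j [-0.79  0.35  1.87  0.01  0.91 -2.66]
[-0.698, 0.644, 0.009, 0.0, 0.001, 0.087] rows 4
[-0.604, 0.733, 0.008, 0.0, 0.001, 0.087] rows 4
[-0.499, 0.809, 0.006, 0.0, 0.001, 0.087] rows 4
  j6~ -65
```

Call:
send_rows --commands '[-0.35,0.32,0,0,0,0.04,5,-0.698,0.644,0.009,0,0,0.087,5,-0.698,0.644,0.009,0,0,0.087,5,-0.698,0.644,0.009,0,0,0.087,5,-0.698,0.644,0.009,0,0,0.087,5]'

```text
time_s: 25.3
ee_pos: [448.5, -104.7, 151.0]
orientation: [-0.263, 3.128, 0.002]
wrist_force: [-1.3, -0.3, 0.0]
width: 0.154
```

Call:
send_rows --commands '[-0.3,0.37,0,0,0,0.04,5,-0.604,0.733,0.008,0,0,0.087,5,-0.604,0.733,0.008,0,0,0.087,5,-0.604,0.733,0.008,0,0,0.087,5,-0.604,0.733,0.008,0,0,0.087,5]'

```text
time_s: 25.92
ee_pos: [542.6, 58.7, 149.3]
orientation: [-0.047, 3.14, 0.002]
wrist_force: [-0.3, 0.4, -1.2]
width: 0.146
```

Call:
send_rows --commands '[-0.25,0.4,0,0,0,0.04,5,-0.499,0.809,0.006,0,0,0.087,5,-0.499,0.809,0.006,0,0,0.087,5,-0.499,0.809,0.006,0,0,0.087,5,-0.499,0.809,0.006,0,0,0.087,5,-0.499,0.809,0.006,0,0,0.087,5]'

```text
time_s: 26.68
ee_pos: [637.1, 221.2, 148.4]
orientation: [0.171, 3.137, 0.002]
wrist_force: [-0.0, -0.5, -0.6]
width: 0.151
```

```bash
python3 - <<'E'
from h import *
i=vision.camera_info("wrist"); im,d=vision.read_camera("wrist"); cv2.imwrite("pics/w13.png",im)
plan((639,224.2,30,173.9))
E
```

```text
now [637.2 221.5 148.6] F [ 0.2  0.2 -1.2] w 0.154 t 26.73 j [ 0.25  0.64  1.3   0.    1.19 -1.22]
[-0.007, 0.014, 0.593, 0.001, 0.0, -0.001] rows 2
  j6~ -65
```

View pics/w13.png

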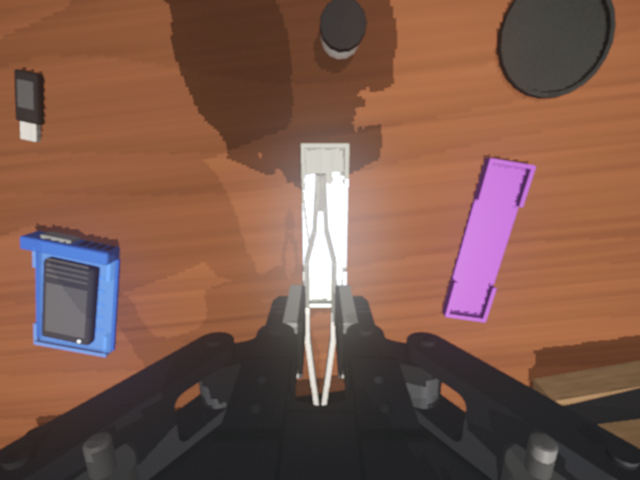

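The held tweezers are parallel to the tray. Tray near end is at (301..350,144) and far end at (307..347,307). The small drive is straight in its caddy (68,305).

```bash
python3 - <<'E'
from h import *
i=vision.camera_info("wrist")
p=ray(i,[(301,144),(350,144),(346.5,307),(307.5,307)],9)[:,:2]; n,f=p[:2].mean(0),p[2:].mean(0)
print(p.round(1).tolist(),"centre",(n+f)/2,"len",np.linalg.norm(n-f),"ang",np.degrees(np.arctan2(*(n-f)[::-1])))
plan((639,224.2,30,173.9))
E
```

```text
[[565.4, 213.0], [569.6, 251.6], [710.6, 236.4], [706.8, 201.3]] centre [638.11752954 225.59385231] len 141.80968933049263 ang 174.57059050949948
now [637.2 221.5 148.6] F [ 0.2  0.2 -1.2] w 0.154 t 26.73 j [ 0.25  0.64  1.3   0.    1.19 -1.22]
[-0.007, 0.014, 0.593, 0.001, 0.0, -0.001] rows 2
  j6~ -65
```

Call:
send_rows --commands '[-0.006,0.016,0.2,0,0,0,5,-0.006,0.016,0.4,0,0,0,5,-0.006,0.016,0.58,0,0,0,5,-0.006,0.016,0.64,0,0,0,5,-0.006,0.016,0.64,0,0,0,5,-0.006,0.016,0.64,0,0,0,5,-0.006,0.016,0.64,0,0,0,5]'

```text
time_s: 27.6
ee_pos: [639.5, 224.9, 22.0]
orientation: [0.17, 3.135, 0.003]
wrist_force: [-0.6, -0.6, 0.4]
width: 0.151
```

```bash
python3 - <<'E'
from h import *
i=vision.camera_info("wrist"); im,d=vision.read_camera("wrist"); cv2.imwrite("pics/w14.png",im)
hsv=cv2.cvtColor(im,cv2.COLOR_BGR2HSV); S=hsv[...,1].astype(int);V=hsv[...,2].astype(int)
for r in range(110,300,15):
    x=np.where((S[r,200:450]<70)&(V[r,200:450]>90))[0]+200; print(r,(x.min(),x.max()) if len(x) else None)
plan((638.7,224.6,7.5,174))
E
```

```text
110 None
125 None
140 (np.int64(276), np.int64(364))
155 (np.int64(276), np.int64(364))
170 (np.int64(277), np.int64(363))
185 (np.int64(277), np.int64(363))
200 (np.int64(278), np.int64(363))
215 (np.int64(279), np.int64(361))
230 (np.int64(280), np.int64(360))
245 (np.int64(281), np.int64(360))
260 (np.int64(281), np.int64(359))
275 (np.int64(281), np.int64(359))
290 (np.int64(282), np.int64(359))
now [639.3 224.8  21.7] F [ 0.4  0.5 -1.2] w 0.151 t 27.65 j [ 0.25  0.8   1.38  0.    0.96 -1.21]
[0.003, -0.002, 0.071, 0.001, 0.001, -0.002] rows 1
  j6~ -65
```

View pics/w14.png

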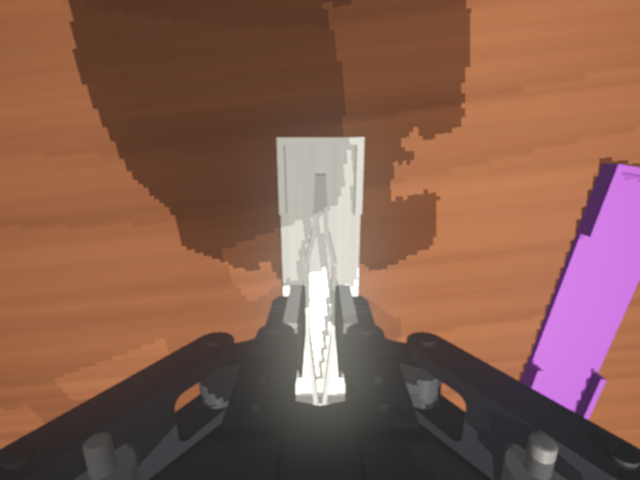

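```bash
python3 - <<'E'
from h import *
i=vision.camera_info("wrist")
u=np.array([np.cos(np.radians(174)),np.sin(np.radians(174))]); c=np.array([638.7,224.6])
for uv,z in [((320,174),26),((321,403),22),((320,137),9),((320,404),9)]:
    print(uv,((ray(i,uv,z)[0,:2]-c)@u).round(1))
E
```

```text
(320, 174) 58.2
(321, 403) -54.6
(320, 137) 72.6
(320, 404) -66.6
```

Tweezers ends lie about +58/−55 mm against tray ends near ±70, so they fit. Lowering and releasing.

Call:
send_rows --commands '[0.002,-0.001,0.03,0,0,0,5,0.002,-0.001,0.055,0,0,0,5,0.002,-0.001,0.068,0,0,0,5,0.002,-0.001,0.07,0,0,0,5,0.002,-0.001,0.07,0,0,0,5]'

```text
time_s: 28.28
ee_pos: [639.0, 224.7, 7.7]
orientation: [0.17, 3.135, 0.003]
wrist_force: [-0.1, 0.3, -0.3]
width: 0.149
```

Call:
send_rows --commands '[0,0,0.004,0,0,0,5,0,0,0.005,0,0,0,5,0,0,0.005,0,0,0,5]'

```text
time_s: 28.65
ee_pos: [639.1, 224.7, 7.0]
orientation: [0.17, 3.135, 0.003]
wrist_force: [-1.1, 1.1, 4.7]
width: 0.146
```

Call:
send_rows --commands '[0,0,0,0,0,0,28,0,0,0,0,0,0,30,0,0,-0.02,0,0,0,30,0,0,-0.1,0,0,0,30,0,0,-0.4,0,0,0,30,0,0,-0.7,0,0,0,60,0,0,-0.9,0,0,0,100,0,0,-0.9,0,0,0,100,0,0,-0.9,0,0,0,100]'

```text
time_s: 29.78
ee_pos: [638.3, 224.4, 187.1]
orientation: [0.17, 3.135, 0.003]
wrist_force: [-0.8, 0.1, 0.1]
width: 1.0
```

```bash
python3 - <<'E'
from h import *
i=vision.camera_info("wrist"); im,d=vision.read_camera("wrist"); cv2.imwrite("pics/w15.png",im)
t=cv2.imread("pics/t1.png"); s=cv2.imread("pics/s3.png")
f=lambda a,k:cv2.resize(a,None,fx=k,fy=k,interpolation=cv2.INTER_NEAREST)
a=f(t[195:250,335:385],6); b=f(s[215:270,250:310],6)
h=max(a.shape[0],b.shape[0]); 
w=im[60:320,230:410]
o=np.zeros((340,300+360+200,3),np.uint8); o[:a.shape[0],:300]=a; o[:b.shape[0],300:660]=b; o[:260,660:840]=w
cv2.imwrite("pics/c2.png",o[:, :800] if False else cv2.resize(o,(800,316)))
plan((465.5,-94,170,185))
E
```

```text
now [638.  224.3 186.3] F [0.5 0.3 0. ] w 1.001 t 29.82 j [ 0.25  0.61  1.26  0.    1.27 -1.21]
[0.343, -0.838, 0.039, 0.0, 0.0, -0.062] rows 3
[0.423, -0.8, 0.04, 0.0, 0.0, -0.062] rows 3
  j6~ -106
```

View pics/c2.png

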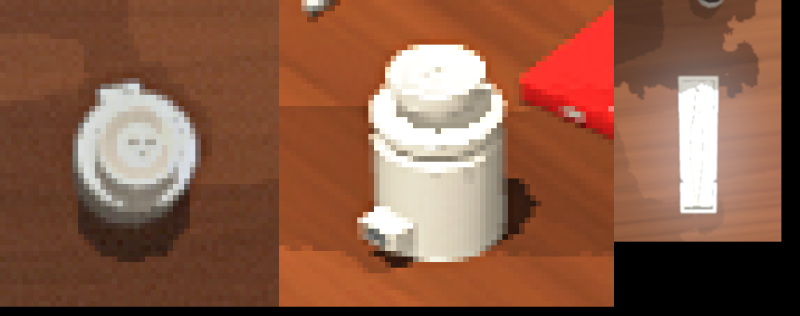

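The tweezers lie within the tray, and the dispenser outlet points about 14° left of +x, so I'll grip at tool yaw 194°.

Call:
send_rows --commands '[0.17,-0.42,0,0,0,-0.05,100,0.343,-0.838,0,0,0,-0.11,100,0.343,-0.838,0,0,0,-0.11,100,0.343,-0.838,0,0,0,-0.11,100,0.343,-0.838,0,0,0,-0.11,100]'

```text
time_s: 30.45
ee_pos: [551.6, 65.2, 185.4]
orientation: [-0.1, 3.14, 0.002]
wrist_force: [0.4, 0.1, -0.1]
width: 0.995
```

```bash
python3 - <<'E'
from h import *
plan((465.5,-94,180,194))
E
```

```text
now [551.6  65.2 185.4] F [ 0.4  0.1 -0.1] w 0.995 t 30.45 j [ 0.01  0.45  1.58  0.    1.12 -1.63]
[0.48, -0.767, 0.026, 0.001, 0.0, -0.115] rows 3
  j6~ -115
```

Call:
send_rows --commands '[0.24,-0.38,0,0,0,-0.06,100,0.48,-0.767,0.02,0,0,-0.115,100,0.48,-0.767,0.02,0,0,-0.115,100,0.48,-0.767,0.02,0,0,-0.115,100,0.48,-0.767,0.02,0,0,-0.115,100,0.48,-0.767,0.02,0,0,-0.115,100]'

```text
time_s: 31.2
ee_pos: [466.3, -92.9, 181.0]
orientation: [-0.385, 3.117, 0.003]
wrist_force: [1.2, 0.7, -0.3]
width: 1.0
```

```bash
cat >> h.py <<'E'
def cloud(name):
    i=vision.camera_info(name); im,d=vision.read_camera(name); M=i["world_to_cam"]
    v,u=np.mgrid[:480,:640]; P=np.stack([(u-i["cx"])/i["fx"]*d,(v-i["cy"])/i["fy"]*d,d],-1)
    return im,d>0,(P-M[:3,3])@M[:3,:3]
E
python3 - <<'E'
from h import *
im,ok,W=cloud("wrist")
near=ok&(np.hypot(W[...,0]-465,W[...,1]+94)<55)
for lo,hi in [(70,85),(50,64),(8,20)]:
    m=near&(W[...,2]>lo)&(W[...,2]<hi); p=W[m]
    if len(p)>10: print(lo,len(p),p.mean(0).round(1),p.min(0).round(1),p.max(0).round(1),[np.round(x,1) for x in cv2.minEnclosingCircle(p[:,:2].astype(np.float32))])
plan((465.5,-94,20,194))
E
```

```text
70 1938 [462.  -96.5  74.2] [ 443.4 -115.1   70. ] [481.3 -78.   78. ] [array([462.3, -96.5]), np.float64(19.0)]
50 1216 [454.6 -98.4  57.8] [ 436.8 -122.2   51.8] [487.7 -70.8  60. ] [array([462.5, -96.4]), np.float64(25.9)]
8 78 [ 441.1 -102.1   14.3] [ 436.8 -120.4    8.1] [452.4 -76.7  20. ] [array([449.2, -98.5]), np.float64(22.0)]
now [466.2 -92.9 181. ] F [-0.6 -0.4 -0.3] w 1.0 t 31.25 j [-0.32  0.35  1.77  0.    1.02 -2.14]
[0.005, -0.005, 0.805, 0.001, 0.0, 0.001] rows 3
  j6~ -115
```

Depth circles of radius 19.0 and 25.9 mm agree on the dispenser centre (462.4,−96.5). Descending.

Call:
send_rows --commands '[0.019,-0.011,0,0,0,0,100,0.019,-0.011,0.1,0,0,0,100,0.019,-0.011,0.3,0,0,0,100,0.019,-0.011,0.5,0,0,0,100,0.019,-0.011,0.7,0,0,0,100,0.019,-0.011,0.78,0,0,0,100,0.019,-0.011,0.78,0,0,0,100,0.019,-0.011,0.78,0,0,0,100,0.019,-0.011,0.78,0,0,0,100]'

```text
time_s: 32.38
ee_pos: [463.6, -95.9, 25.9]
orientation: [-0.385, 3.116, 0.001]
wrist_force: [-0.6, -0.2, -0.4]
width: 1.002
```

Call:
send_rows --commands '[0,0,0,0,0,0,80,0,0,0,0,0,0,70,0,0,0,0,0,0,64,0,0,0,0,0,0,50,0,0,0,0,0,0,50,0,0,0,0,0,0,50,0,0,0,0,0,0,50]' --newtons 30

```text
time_s: 33.25
ee_pos: [463.7, -95.9, 26.1]
orientation: [-0.386, 3.116, 0.001]
wrist_force: [-1.8, 0.4, 8.4]
width: 0.599
```

Call:
send_rows --commands '[0,0,-0.05,0,0,0,50,0,0,-0.15,0,0,0,50,0,0,-0.3,0,0,0,50,0,0,-0.5,0,0,0,50,0,0,-0.5,0,0,0,50,0,0,-0.5,0,0,0,50]' --newtons 40

```text
time_s: 34.0
ee_pos: [463.2, -95.9, 126.0]
orientation: [-0.386, 3.116, 0.001]
wrist_force: [-0.3, 0.4, -1.1]
width: 0.594
```

```bash
python3 - <<'E'
from h import *
im,ok,W=cloud("top")
i=vision.camera_info("top")
hsv=cv2.cvtColor(im,cv2.COLOR_BGR2HSV); m=(hsv[...,2]<60)
c,a=blob(m,(160,208)); p=ray(i,c,7)[:,:2].astype(np.float32); print("pad",a,cv2.minEnclosingCircle(p),rect(i,c,7))
plan((510,412,125,200))
E
```

```text
pad 15897 ((428.6069641113281, 304.03924560546875), 739.1173706054688) (array([664.3, 572.1]), array([1477.9,  754. ]), 138.7)
now [463.  -95.8 125.6] F [-0.3 -0.6 -1. ] w 0.593 t 34.05 j [-0.33  0.43  1.84  0.    0.87 -2.15]
[-0.282, 0.802, 0.002, 0.0, 0.0, -0.022] rows 3
[-0.31, 0.792, 0.002, 0.0, 0.0, -0.022] rows 3
[-0.337, 0.781, 0.001, 0.0, 0.0, -0.022] rows 3
  j6~ -71
```

Call:
send_rows --commands '[-0.07,0.2,0,0,0,0,50,-0.14,0.4,0,0,0,0,50,-0.21,0.6,0,0,0,0,50,-0.282,0.8,0,0,0,-0.02,50,-0.282,0.8,0,0,0,-0.02,50]'

```text
time_s: 34.67
ee_pos: [478.1, 75.4, 124.8]
orientation: [0.44, -3.11, -0.003]
wrist_force: [0.8, -0.7, -0.8]
width: 0.596
```

Call:
send_rows --commands '[-0.08,0.2,0,0,0,0,50,-0.155,0.4,0,0,0,0,50,-0.23,0.6,0,0,0,0,50,-0.31,0.79,0,0,0,-0.02,50,-0.31,0.79,0,0,0,-0.02,50]'

```text
time_s: 35.3
ee_pos: [493.7, 245.9, 124.0]
orientation: [0.492, -3.101, -0.003]
wrist_force: [0.5, -0.6, -0.2]
width: 0.596
```

Call:
send_rows --commands '[-0.08,0.2,0,0,0,0,50,-0.17,0.4,0,0,0,0,50,-0.25,0.6,0,0,0,0,50,-0.337,0.78,0,0,0,-0.02,50,-0.337,0.78,0,0,0,-0.02,50,-0.337,0.78,0,0,0,-0.02,50]'

```text
time_s: 36.05
ee_pos: [509.4, 413.5, 123.2]
orientation: [0.539, -3.091, -0.001]
wrist_force: [0.0, -0.2, -1.0]
width: 0.598
```

```bash
python3 - <<'E'
from h import *
im,ok,W=cloud("wrist"); cv2.imwrite("pics/w16.png",im)
i=vision.camera_info("wrist")
hsv=cv2.cvtColor(im,cv2.COLOR_BGR2HSV)
near=ok&(np.hypot(W[...,0]-510.5,W[...,1]-411)<60)
m=near&(W[...,2]<12)&(hsv[...,2]<75)&(hsv[...,1]<90)
n,l,s,c=cv2.connectedComponentsWithStats(m.astype(np.uint8)); k=1+s[1:,4].argmax(); m=l==k
p=W[m]; print(len(p),p.min(0).round(1),p.max(0).round(1))
q=ray(i,np.argwhere(m)[:,::-1],6)[:,:2].astype(np.float32); print(cv2.minEnclosingCircle(q),q.min(0),q.max(0))
ys,xs=np.where(m); print("px",xs.min(),xs.max(),ys.min(),ys.max())
plan((510.5,411,60,200))
E
```

```text
2454 [4.685e+02 3.746e+02 3.000e-01] [507.2 435.9   8.7]
((484.61529541015625, 405.3110046386719), 31.187618255615234) [468.60022 374.5103 ] [506.65796 436.1117 ]
px 282 362 185 234
now [509.4 413.4 123.5] F [-0.3 -0.4 -1.1] w 0.597 t 36.1 j [ 0.59  0.65  1.38  0.    1.12 -1.33]
[-0.002, -0.014, 0.318, 0.001, -0.002, -0.003] rows 2
  j6~ -71
```

```bash
python3 - <<'E'
from h import *
from scipy.optimize import least_squares
i=vision.camera_info("wrist"); im,ok,W=cloud("wrist")
hsv=cv2.cvtColor(im,cv2.COLOR_BGR2HSV)
near=ok&(np.hypot(W[...,0]-510.5,W[...,1]-411)<60)
m=near&(W[...,2]<12)&(hsv[...,2]<75)&(hsv[...,1]<90)
n,l,s,c=cv2.connectedComponentsWithStats(m.astype(np.uint8)); m=l==1+s[1:,4].argmax()
cols=[x for x in range(285,361)]; e=np.array([(x,np.where(m[:,x])[0].min()) for x in cols if m[:,x].any()])
for z in (3,7):
    q=ray(i,e,z)[:,:2]
    f=least_squares(lambda a:np.hypot(*(q-a).T)-42,[510,411],loss="soft_l1"); g=least_squares(lambda a:np.hypot(*(q-a[:2]).T)-a[2],[510,411,42],loss="soft_l1")
    print(z,f.x.round(1),np.abs(f.fun).mean().round(2),g.x.round(1))
# dispenser in grip
m2=ok&(W[...,2]>130)&(np.hypot(W[...,0]-510,W[...,1]-413)<60)&(hsv[...,1]<60)&(hsv[...,2]>140); print(m2.sum(),W[m2].mean(0) if m2.any() else 0)
# top-camera dispenser vertical check via scene
E
```

```text
3 [511.2 410.2] 0.2 [509.7 409.9  40.6]
7 [510.9 410. ] 0.22 [508.7 409.6  40. ]
16894 [500.32106425 408.78205096 162.41421851]
```

Call:
send_rows --commands '[-0.002,-0.016,0.1,0,-0.002,-0.003,50,-0.002,-0.016,0.22,0,-0.002,-0.003,50,-0.002,-0.016,0.34,0,-0.002,-0.003,50,-0.002,-0.016,0.42,0,-0.002,-0.003,50,-0.002,-0.016,0.44,0,-0.002,-0.003,50,-0.002,-0.016,0.44,0,-0.002,-0.003,50,-0.002,-0.016,0.44,0,-0.002,-0.003,50]'

```text
time_s: 37.02
ee_pos: [511.2, 410.9, 36.6]
orientation: [-0.546, 3.092, 0.003]
wrist_force: [-0.9, 0.2, -0.8]
width: 0.599
```

```bash
python3 - <<'E'
from h import *
plan((511,410.5,29.3,200))
E
```

```text
now [511.2 410.9  36.6] F [-0.9  0.2 -0.8] w 0.599 t 37.02 j [ 0.59  0.75  1.44  0.    0.95 -1.34]
[0.002, -0.002, 0.037, 0.001, 0.001, 0.0] rows 1
  j6~ -71
```

Call:
send_rows --commands '[0,-0.002,0.015,0,0,0,50,0,-0.002,0.028,0,0,0,50,0,-0.002,0.032,0,0,0,50,0,-0.002,0.032,0,0,0,50,0,-0.002,0.032,0,0,0,50]'

```text
time_s: 37.65
ee_pos: [511.3, 410.5, 30.2]
orientation: [-0.546, 3.092, 0.003]
wrist_force: [-0.4, 0.3, -0.9]
width: 0.596
```

Call:
send_rows --commands '[0,0,0.004,0,0,0,50,0,0,0.006,0,0,0,50,0,0,0.006,0,0,0,50]'

```text
time_s: 38.02
ee_pos: [511.4, 410.6, 29.3]
orientation: [-0.546, 3.092, 0.003]
wrist_force: [-0.4, -0.4, 4.0]
width: 0.599
```

Contact (4 N) at the expected height. Opening gradually, then straight up.

Call:
send_rows --commands '[0,0,0,0,0,0,65,0,0,0,0,0,0,75,0,0,0,0,0,0,100,0,0,0,0,0,0,100,0,0,-0.1,0,0,0,100,0,0,-0.3,0,0,0,100,0,0,-0.6,0,0,0,100,0,0,-0.85,0,0,0,100,0,0,-0.85,0,0,0,100,0,0,-0.85,0,0,0,100]'

```text
time_s: 39.28
ee_pos: [511.0, 410.1, 199.9]
orientation: [-0.546, 3.092, 0.004]
wrist_force: [-0.1, -1.3, -0.6]
width: 0.998
```

```bash
python3 - <<'E'
from h import *
from scipy.optimize import least_squares
im,ok,W=cloud("wrist"); cv2.imwrite("pics/w17.png",im); i=vision.camera_info("wrist")
near=ok&(np.hypot(W[...,0]-510,W[...,1]-410)<50)
for lo,hi in [(72,86),(52,67)]:
    p=W[near&(W[...,2]>lo)&(W[...,2]<hi)]; print(lo,len(p),np.median(p[:,2]).round(1),cv2.minEnclosingCircle(p[:,:2].astype(np.float32)))
hsv=cv2.cvtColor(im,cv2.COLOR_BGR2HSV)
m=near&(W[...,2]<12)&(hsv[...,2]<75)&(hsv[...,1]<90)
q=W[m][:,:2]; h=cv2.convexHull(q.astype(np.float32)); print("pad",m.sum(),cv2.minEnclosingCircle(h),q.min(0),q.max(0))
im,ok,W=cloud("top"); cv2.imwrite("pics/t2.png",im)
hsv=cv2.cvtColor(im,cv2.COLOR_BGR2HSV); H,S,V=[hsv[...,k].astype(int) for k in range(3)]; i=vision.camera_info("top")
for k,mm,a,z,reg in [("drvL",(S<80)&(V<120),(489,203),16,(470,508,175,235)),("drvS",(S<80)&(V<120),(322,146),14,(305,341,120,166)),("bowl",(S<50)&(V>150),(412,154),36,None)]:
    if reg: t=np.zeros_like(mm); t[reg[2]:reg[3],reg[0]:reg[1]]=1; mm=mm&t
    c,a=blob(mm,a); print(k,a,rect(i,c,z))
plan((500,405,260,200))
E
```

```text
72 1725 77.3 ((510.4386291503906, 408.772705078125), 18.93565559387207)
52 1099 60.9 ((510.5589599609375, 408.68548583984375), 25.9281063079834)Traceback (most recent call last):
  File "<stdin>", line 9, in <module>
cv2.error: OpenCV(4.12.0) /io/opencv/modules/imgproc/src/shapedescr.cpp:201: error: (-215:Assertion failed) count >= 0 && (depth == CV_32F || depth == CV_32S) in function 'minEnclosingCircle'
```

The dispenser stands upright: button and body circles coincide at (510.5, 408.7), and the top reads 77–79 mm. Final checks of the rest.

```bash
python3 - <<'E'
from h import *
im,ok,W=cloud("wrist"); i=vision.camera_info("wrist")
hsv=cv2.cvtColor(im,cv2.COLOR_BGR2HSV)
near=ok&(np.hypot(W[...,0]-510,W[...,1]-410)<50)
m=near&(W[...,2]<12)&(hsv[...,2]<75)&(hsv[...,1]<90)
q=W[m][:,:2].astype(np.float32); print("pad",m.sum(),cv2.minEnclosingCircle(q))
im,ok,W=cloud("top"); cv2.imwrite("pics/t2.png",im)
hsv=cv2.cvtColor(im,cv2.COLOR_BGR2HSV); H,S,V=[hsv[...,k].astype(int) for k in range(3)]; i=vision.camera_info("top")
for k,mm,a,z,reg in [("drvL",(S<80)&(V<120),(489,203),16,(470,508,175,235)),("drvS",(S<80)&(V<120),(322,146),14,(305,341,120,166)),("bowl",(S<50)&(V>150),(412,154),36,None),("cadL",(H>100)&(H<130)&(S>90)&(V>50),(489,180),8,None),("cadS",(H>100)&(H<130)&(S>90)&(V>50),(322,125),8,None)]:
    if reg: t=np.zeros_like(mm); t[reg[2]:reg[3],reg[0]:reg[1]]=1; mm=mm&t
    c,a=blob(mm,a); print(k,a,rect(i,c,z))
f=np.load("pics/scene0.npz")["im"].astype(int); s,_=vision.read_camera("scene"); d=np.abs(f-s).max(2)
for k,(x,y) in {"jar":(383,341),"bowl":(178,250),"tray":(314,374),"pad":(442,400),"red":(316,224),"brown":(503,288)}.items(): print(k,"scene change px",int((d[y-14:y+14,x-18:x+18]>50).sum()))
i=vision.camera_info("scene")
t=cv2.cvtColor(s,cv2.COLOR_BGR2HSV); print("state",monitor.sense()["wrist_force"].round(1),monitor.sense()["time_s"])
E
```

```text
pad 0 ((0.0, 0.0), 0.0)
drvL 978 (array([ 519.2, -425.7]), array([108.5,  58.3]), 159.4)
drvS 201 (array([676.9,  -8.6]), array([77.8, 42. ]), 159.7)
bowl 849 (array([ 637.3, -231.1]), array([85.4, 82.7]), 89.4)
cadL 914 (array([ 516. , -426.3]), array([141.5,  91.7]), 160.0)
cadS 624 (array([675. ,  -6.8]), array([108.1,  73.4]), 160.6)
jar scene change px 300
bowl scene change px 31
tray scene change px 557
pad scene change px 745
red scene change px 1
brown scene change px 961
state [0.  0.2 0. ] 39.475
```

```bash
python3 - <<'E'
from h import *
im,ok,W=cloud("wrist")
hsv=cv2.cvtColor(im,cv2.COLOR_BGR2HSV)
a=ok&(np.hypot(W[...,0]-500,W[...,1]-255)<45)&(W[...,2]>22)&(W[...,2]<38); p=W[a][:,:2].astype(np.float32); print("jar",len(p),cv2.minEnclosingCircle(p) if len(p) else "")
r=np.hypot(W[...,0]-510,W[...,1]-410); b=ok&(r<60)&(W[...,2]<10)&(W[...,2]>-3)
print("pad-zone px",b.sum(),np.percentile(hsv[b],[5,50,95],axis=0).tolist() if b.any() else "")
d=b&(hsv[...,1]<110)&(hsv[...,2]<130); p=W[d][:,:2].astype(np.float32); print(len(p),cv2.minEnclosingCircle(p) if len(p) else "")
s,_=vision.read_camera("scene"); i=vision.camera_info("scene"); t=cv2.cvtColor(s,cv2.COLOR_BGR2HSV)
f=cv2.imread("pics/s3.png"); f=cv2.cvtColor(f,cv2.COLOR_BGR2HSV)
for n,x in (("old",f),("now",t)):
    c,ar=blob((x[...,2]<50)&(x[...,1]<110),(383,334)); print("jar",n,ar,ray(i,c.mean(0),30)[0].round(1))
E
```

```text
jar 1159 ((491.1072998046875, 251.20651245117188), 16.044418334960938)
pad-zone px 7649 [[9.0, 19.0, 95.0], [10.0, 103.0, 172.0], [15.0, 130.0, 186.0]]
2105 ((508.6664733886719, 408.88226318359375), 41.69390106201172)
jar old 177 [496.  253.2  30. ]
jar now 182 [495.6 253.8  30. ]
```

The dispenser is 1.8 mm off the pad's centre in the same view, and jar and bowl have not moved. Handing in.

```bash
python3 -c "
from workcell import workorder
print(workorder.hand_in())"
```

```text
the job is handed in; nothing more can be done
None
```

I put all four things away in the order asked (large drive, small drive, tweezers, dispenser) and handed the job in after about 40 s of robot time.

- **Drives:** I lowered each one until it touched its caddy floor, then let go. In the last top view they lie at 159.4° (large) and 159.7° (small), against 160.0° and 160.6° for their caddies. Both are centred to within about 3 mm, where about 8 mm was allowed.
- **Tweezers:** they lie along the aluminium tray with roughly 9 mm to spare at each end. I saw them inside the rims after release, but did not measure them again.
- **Dispenser:** it stands upright on the pad, about 2 mm off its centre by the wrist camera, where 12 mm was allowed.
- **Bystanders:** the bowl and jar measured the same before and after, to within 1 mm in the same camera. The robot touched nothing at hand-in.

**Checks that disagreed:**
- The first check for the pad at the end found nothing because its colour limits were too tight; a looser one worked.
- A raw picture comparison flagged changes at the brown look-alike, the tray, the pad and the jar. For the tray and pad that is at least partly the things I put there. The jar I cleared by measuring its position. At the brown block I put it down to the arm and its shadow but did not measure it; the gripper never went there.
- The cameras differed from each other by 2–5 mm.

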